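Put the end covers back on their own bearing housings

ROBOT

A 6-joint arm with a two-finger parallel gripper is mounted at the origin on the work surface. World frame = base frame: x ahead of the robot, y to its left, z up, the work surface at z = 0. Lengths are in m, angles in rad, forces in N, time in s.
With the tool pointing down it reaches from about 0.425 to 0.95 m from the base axis. Payload 3.5 kg.
Tool frame: the origin (TCP) lies between the finger pads; the fingertips stand 22 mm ahead of it and the grasp point (between the pads) lies 3 mm ahead of it (ctrl.nose_length is the z of the fingertips in the tool frame, in m); z points along the fingers, y is the line along which they close (so a half turn about z gives the same grasp; the last joint's range is limited). The gripper opens to 85 mm and grips with 20 to 120 N. Pads are 22 mm wide; open, the fingers measure 114 mm over their backs; the gripper's body (76 mm by 85 mm) begins 54 mm behind the grasp point. The pads swing forward as they close: fully open they stand 13 mm farther back than shut.
Start: joints at [-1.296, 0.286, 1.577, -0, 1.279, -0.15], TCP at [0.278, -0.615, 0.217] pointing down, gripper open.
Joint ranges: [-2.77, 2.77], [-0.9, 2.22], [0.21, 2.48], [-1.53, 4.67], [0.24, 2.81], [-2.84, 2.84]. Speed limits (rad/s): [2.79, 2.79, 3.14, 3.14, 3.14, 3.14].

INTERFACE

Orientations are given as a unit quaternion [x, y, z, w].
In Python, from plant import ctrl gives the robot as it stands. The module is installed in compiled form; this text tells all that it offers.
- The arm moves only by the tool send_rows, never from a script. Its argument "rows" is text: rows parted by semicolons, each of 7 numbers parted by spaces: the turn, a rotation vector about the tool's x, y, z in fractions of the full range, 1 being 90 degrees, then the shift along the tool's x, y, z in a scale on which 1.0 is 75 cm, then the opening, from -1 (shut) to 1 (fully open). A call has 1 to 8 rows; each row is the pose to reach, as a shift and turn from the pose commanded when the call began, along the tool's axes at that moment; what a row does not reach only later rows make up. A row lasts 1/8 s, in which the tool goes at most 62.5 mm and 10.7 degrees, less where a joint would pass 70% of its speed; a pose out of reach is approached as far as the arm can. Shift and turn numbers lie between -1 and 1, and a call with a number outside is refused. A call with a gripper value outside its range is refused whole. The fingers move at their own pace and stop on an object; "grip_force" is the grip in N (left out, the last holds). Time passes only in rows, so rows that repeat a pose let the fingers close. It gives the time, the measured TCP pose, the force, the opening and the grip force at its end, in the units of the state.
- ctrl.get_state(): the state, without advancing time (a new reading comes with each control period).
- ctrl.read_camera(name): name is "scene" or "side" or "wrist"; returns a dict with "color" (400x640x3 uint8, red, green, blue), "fx", "fy", "cx", "cy" (pixels), "extrinsics" (4x4, takes a point from world to camera coordinates). Camera axes: x right, y down, z forward; pixel columns grow to the right and rows downward; lengths in m; the calibration is good to about 2 mm. A picture is of the moment at which its call begins. There is no depth.
- ctrl.sign_off(): hands the job in; it is judged then, once.
Trained networks look in a picture, given as the dict that the camera call returned (one of the last four; its "shot" number tells which), for a name from the list of things; names that differ only in an ending like _2 or _b are one class to them, and where a whole thing is asked for, a point or a joint stands for the part that bears it (a point fixed in the world has none). Each returns a list of dicts, best first, with "p" (0 to 1); they miss things now and then, are a little off and sometimes report something else, mostly with a low value. They report only what shows in the picture. A call takes as long as a camera call. They do not tell look-alikes from the thing itself.
- ctrl.look_for(picture, target): "position" ([x, y, z] in m, in the coordinates of the camera as it stood for that picture, good to about 4 mm: the middle of the surface that is visible of it).
The state is a dict: "time": time; "qpos": joint angles; "dq": joint speeds; "joint_efforts": joint torques, N m; "eef_pos": TCP position; "tcp_rot": TCP orientation; "contact_force": force on the tool from outside, world axes, zero at the start; "wrist_torque": the same for the moment, N m; "opening": opening from 0.0 (shut) to 1.0 (fully open); "finger_force": force on a finger pad.
Only numpy, scipy, OpenCV 4.12 (cv2) and the standard library are available. Lean on these libraries where they do the work, as an engineer would, in place of code of your own. Each camera call takes 0.05 s, during which the arm holds its last target. There are 200 camera calls.

TASK

After washing, the four loose end covers were laid on the wrong bearing housings. Swap them round so that every cover lies flat on the housing whose flange has the same outline, centred and lined up with it ready for bolting; the grey mat is free for parking a cover on the way. Set the covers down rather than dropping them, never tip one over, and leave the grease tin where it stands.

Things in the scene. Friction and masses are not known exactly. Their poses are not given: they have to be found in the camera images.
- housing_square: Blue bearing housing, fixed to the bench, 60 mm high, its flat top flange square, 84 x 84 mm, a bolt hole in each corner; sides along its x and y axes (a quarter turn looks the same). Origin: centre of its underside, z up; the flange face is 60 mm above it. Takes the cover of the same outline.
- housing_rect: Blue bearing housing, fixed to the bench, 60 mm high, its flat top flange oblong rectangle, 118 mm along its x axis by 62 mm along y, a bolt hole in each corner (a half turn looks the same). Origin: centre of its underside, z up; the flange face is 60 mm above it. Takes the cover of the same outline.
- housing_oval: Blue bearing housing, fixed to the bench, 60 mm high, its flat top flange a two-eared oval, 118 mm long over the ears (x axis), 66 mm wide at the middle (y), a bolt hole in each ear (a half turn looks the same). Origin: centre of its underside, z up; the flange face is 60 mm above it. Takes the cover of the same outline.
- housing_round: Blue bearing housing, fixed to the bench, 60 mm high, its flat top flange plain round, 96 mm diameter, no bolt holes (any turn looks the same). Origin: centre of its underside, z up; the flange face is 60 mm above it. Takes the cover of the same outline.
- cover_square: Loose aluminium end cover, about 0.3 kg: flat plate 10 mm thick, square, 84 x 84 mm, a bolt hole in each corner; sides along its x and y axes (a quarter turn looks the same), with a central upright round boss, 44 mm diameter, its top 40 mm above the flat underside. Origin: centre of the underside, z up. Starts on a housing not its own.
- cover_rect: Loose aluminium end cover, about 0.3 kg: flat plate 10 mm thick, oblong rectangle, 118 mm along its x axis by 62 mm along y, a bolt hole in each corner (a half turn looks the same), with a central upright round boss, 44 mm diameter, its top 40 mm above the flat underside. Origin: centre of the underside, z up. Starts on a housing not its own.
- cover_oval: Loose aluminium end cover, about 0.3 kg: flat plate 10 mm thick, a two-eared oval, 118 mm long over the ears (x axis), 66 mm wide at the middle (y), a bolt hole in each ear (a half turn looks the same), with a central upright round boss, 44 mm diameter, its top 40 mm above the flat underside. Origin: centre of the underside, z up. Starts on a housing not its own.
- cover_round: Loose aluminium end cover, about 0.3 kg: flat plate 10 mm thick, plain round, 96 mm diameter, no bolt holes (any turn looks the same), with a central upright round boss, 44 mm diameter, its top 40 mm above the flat underside. Origin: centre of the underside, z up. Starts on a housing not its own.
- mat: Grey parking mat, 130 x 130 x 4 mm, fixed flat on the bench; the free spot, empty at the start, room for one cover. Origin: centre of its underside. Housings, mat and tin stand at least 150 mm apart between centres. (Out of the way: a vise 175 mm high at x 0.16, y 0.60 m; a bin 100 mm high at x 0.62, y -0.60; a spanner at x 0.83, y 0.)
- tin: Closed steel grease tin standing among the housings, 68 mm diameter, 50 mm high, loose, a bystander. Origin: centre of its underside.
Mind the look-alikes: they are no part of the job. Leave any green look-alike of the cover_round alone. Leave any green look-alike of the cover_oval alone.

How it is judged:
By the outcome, as a careful person would: the job done as asked, in the order asked, and still so for the second after the job is handed in, with the robot touching nothing.
It also fails if it takes over 136 s, if anything falls off the work surface, if the arm or the gripper's body presses on something with over 40 N, if the wrist force passes 120 N, or if a joint passes its speed limit or range.

## Working session

There is one attempt and no reset: what is moved stays moved. The work goes in short steps, Python scripts to look and compute and a tool call to move; the robot and the scene stay as the last step left them, time stands still between calls to the robot, and variables do not carry over. Pictures are saved under pics/ and viewed, at most 14 in all, crops included, and the job is handed in when it is done.

Besides the shell and the picture viewer there is one more tool, called after "Call:" in YAML: its name, and indented under it one key for each argument. send_rows: Moves the arm, as the interface text tells. Its arguments: {"type":"object","properties":{"rows":{"type":"string"},"grip_force":{"type":"number"}},"required":["rows"]}

```bash
mkdir -p pics; cat > h.py <<'E'
import numpy as np, cv2
from plant import ctrl
NAMES=["housing_square","housing_rect","housing_oval","housing_round","cover_square","cover_rect","cover_oval","cover_round","mat","tin"]
def save(p,n): cv2.imwrite(f"pics/{n}.png",p["color"][:,:,::-1])
def px(p,P):
    c=p["extrinsics"]@np.append(P,1); return np.array([p["fx"]*c[0]/c[2]+p["cx"],p["fy"]*c[1]/c[2]+p["cy"]])
def world(p,c): return (np.linalg.inv(p["extrinsics"])@np.append(c,1))[:3]
def plane(p,uv,z):
    E=np.linalg.inv(p["extrinsics"]); d=E[:3,:3]@np.array([(uv[0]-p["cx"])/p["fx"],(uv[1]-p["cy"])/p["fy"],1]); o=E[:3,3]
    return o+d*(z-o[2])/d[2]
E
python3 - <<'E'
from h import *
np.set_printoptions(precision=3,suppress=True)
for c in ["scene","side"]:
    p=ctrl.read_camera(c); save(p,c+"0"); print(c,np.linalg.inv(p["extrinsics"])[:3,3],p["fx"])
    for n in NAMES:
        for r in ctrl.look_for(p,n)[:4]:
            w=world(p,r["position"]); print(n,round(r["p"],2),w,px(p,w).round())
print(ctrl.get_state())
E
```

```text
scene [ 1.456 -0.494  0.701] 489.818813288138
housing_square 0.83 [0.654 0.23  0.033] [419. 201.]
housing_rect 0.83 [ 0.492 -0.261  0.035] [213. 225.]
housing_oval 0.72 [ 0.667 -0.24   0.021] [250. 268.]
housing_round 0.58 [0.467 0.244 0.028] [381. 171.]
cover_square 0.59 [ 0.461 -0.257  0.071] [208. 206.]
cover_rect 0.76 [0.458 0.262 0.067] [385. 156.]
cover_oval 0.97 [0.643 0.242 0.071] [422. 185.]
cover_oval 0.97 [0.666 0.388 0.009] [468. 195.]
cover_round 0.76 [ 0.795 -0.27   0.012] [261. 314.]
cover_round 0.65 [ 0.653 -0.241  0.068] [245. 248.]
cover_round 0.63 [ 0.469 -0.384  0.008] [160. 246.]
cover_round 0.21 [0.438 0.004 0.004] [302. 196.]
mat 0.75 [0.655 0.228 0.029] [419. 203.]
mat 0.74 [ 0.653 -0.241  0.07 ] [245. 247.]
mat 0.66 [0.437 0.005 0.001] [302. 197.]
tin 0.59 [ 0.652 -0.038  0.041] [328. 229.]
side [0.29  0.857 0.791] 436.8812412913425
housing_rect 0.83 [ 0.439 -0.222  0.039] [393. 173.]
housing_oval 0.55 [ 0.623 -0.206  0.031] [332. 168.]
housing_round 0.94 [0.432 0.311 0.033] [346. 316.]
cover_square 0.91 [ 0.44  -0.228  0.073] [394. 162.]
cover_rect 0.77 [0.4
[... 170 characters left out ...]
73.]
cover_round 0.79 [ 0.628 -0.217  0.068] [332. 155.]
cover_round 0.56 [ 0.77  -0.244  0.009] [293. 159.]
mat 0.97 [0.433 0.015 0.006] [376. 233.]
mat 0.36 [ 0.625 -0.207  0.034] [332. 167.]
tin 0.57 [ 0.63  -0.007  0.04 ] [308. 204.]
{'time': 1.1, 'qpos': array([-1.296,  0.286,  1.577, -0.   ,  1.279, -0.15 ]), 'dq': array([0.   , 0.002, 0.   , 0.001, 0.001, 0.002]), 'joint_efforts': array([  0.001, -40.597, -29.294,  -0.   ,   0.001,  -0.   ]), 'eef_pos': array([ 0.278, -0.615,  0.217]), 'tcp_rot': array([ 0.978,  0.211, -0.   , -0.   ]), 'contact_force': array([ 0.333, -0.938,  0.062]), 'wrist_torque': array([-0.013,  0.012, -0.016]), 'finger_force': 0.0, 'opening': 1.0016384705027224}
```

View pics/scene0.png

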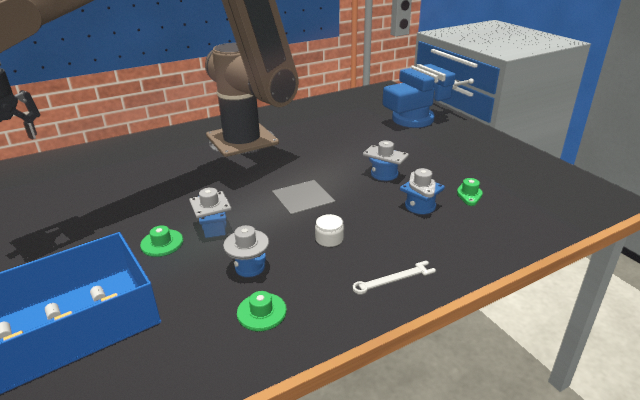

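View pics/side0.png

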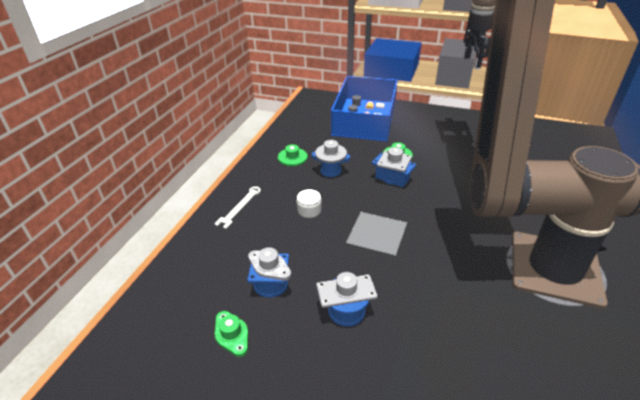

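Scene shot: grey covers sit at px (208,200) square on the rect housing, (246,240) round on the oval housing, (385,150) rect on the round housing, and (422,180) oval on the square housing. The mat is at (303,196) and the tin at (329,230). Candidates for the oval are the grey one at (422,180) and a green look-alike at (470,190). Candidates for the round are the grey one at (246,240) and green ones at (160,240) and (261,308). I choose the grey ones on the housings. The covers form one 4-cycle, so the oval goes to the mat first.

```bash
cat >> h.py <<'E'
from scipy.spatial.transform import Rotation as R
def go(x,y,z,yaw=None,st=None):
    """yaw deg = world heading of tool x, tool down; prints the tool-frame turn (deg) and shift (mm)"""
    s=ctrl.get_state(); Rt=R.from_quat(s["tcp_rot"]); X=Rt.as_matrix()[:,0]; y0=np.degrees(np.arctan2(X[1],X[0]))
    if yaw is None: yaw=y0
    yaw=y0+(yaw-y0+90)%180-90
    T=R.from_euler("z",yaw,degrees=True)*R.from_euler("x",180,degrees=True)
    sh=Rt.inv().apply(np.array([x,y,z])-s["eef_pos"])*1000
    print("t%.2f at"%s["time"],s["eef_pos"].round(4),"yaw %.1f q6 %.2f"%(y0,s["qpos"][5]),"-> turn",(Rt.inv()*T).as_rotvec(degrees=True).round(2),"shift",sh.round(1),"dist",np.linalg.norm(sh).round())
E
python3 - <<'E'
from h import *
np.set_printoptions(precision=3,suppress=True)
p=ctrl.read_camera("wrist"); s=ctrl.get_state(); E=np.linalg.inv(p["extrinsics"]); Rt=R.from_quat(s["tcp_rot"]).as_matrix()
print("cam in tool",Rt.T@(E[:3,3]-s["eef_pos"]),"\n",Rt.T@E[:3,:3],p["fx"],p["cx"],p["cy"],ctrl.nose_length)
q=ctrl.read_camera("scene")["color"]; q2=ctrl.read_camera("side")["color"]
a=cv2.resize(q[135:220,355:490],None,fx=4,fy=4,interpolation=2)[:340,:540]; b=cv2.resize(q[180:280,185:275],None,fx=2.5,fy=2.5,interpolation=2)
c=np.zeros((600,780,3),np.uint8); c[:a.shape[0],:a.shape[1]]=a; c[345:595,:225]=b
d=cv2.resize(q2[240:330,240:390],None,fx=2.7,fy=2.7,interpolation=2); c[345:345+d.shape[0],240:240+d.shape[1]]=d
cv2.imwrite("pics/crop0.png",c[:,:,::-1])
go(0.45,-0.245,0.30)
E
```

```text
cam in tool [ 0.071 -0.    -0.155] 
 [[-0.    -0.96  -0.281]
 [ 1.    -0.001  0.001]
 [-0.001 -0.281  0.96 ]] 349.93869620103357 316.01341673206656 196.62537259267114 0.022
t1.25 at [ 0.278 -0.615  0.217] yaw 24.3 q6 -0.15 -> turn [ 0. -0. -0.] shift [ 309.  -266.3  -83.2] dist 416.0
```

View pics/crop0.png

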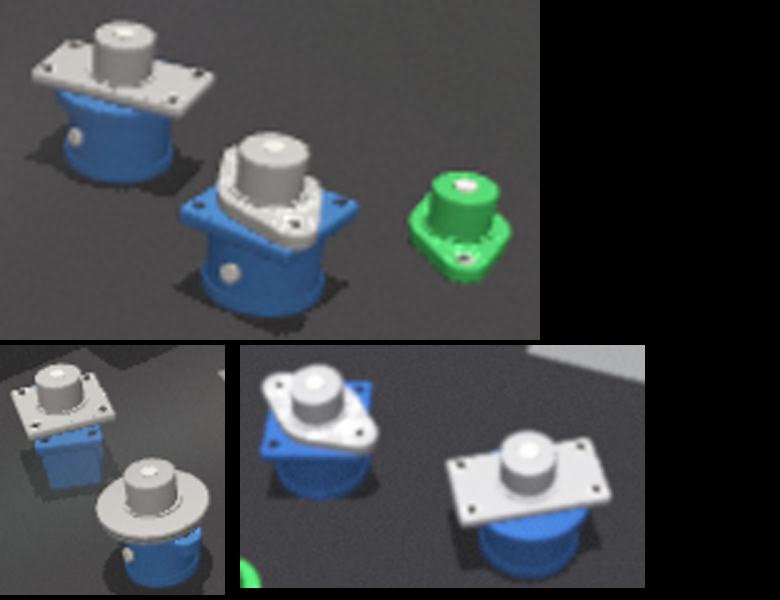

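The crop confirms it: a grey oval on a square blue flange, a grey rect on a round one, a square on a rect, and a round on the eared one. Moving towards the oval first.

```bash
python3 - <<'E'
from h import *
go(0.62,0.235,0.26)
E
```

```text
t1.25 at [ 0.2782 -0.615   0.2168] yaw 24.3 q6 -0.15 -> turn [ 0. -0. -0.] shift [ 661.7 -633.6  -43.2] dist 917.0
```

The manual's scale: shifts go in shares of 75 cm and turns go in shares of 90 degrees. Converting my numbers, 370 mm is 0.4933, -354 mm is -0.472.

Call:
send_rows:
  rows: "0 0 0 0.08 -0.0733 -0.0573 1;0 0 0 0.1467 -0.14 -0.0573 1;0 0 0 0.2067 -0.1973 -0.0573 1;0 0 0 0.264 -0.2533 -0.0573 1;0 0 0 0.3213 -0.308 -0.0573 1;0 0 0 0.3787 -0.3627 -0.0573 1;0 0 0 0.436 -0.4173 -0.0573 1;0 0 0 0.4933 -0.472 -0.0573 1"

```text
time: 2.25
eef_pos: [0.4624, -0.1566, 0.2603]
tcp_rot: [0.978, 0.211, 0.001, 0.0]
contact_force: [0.8, -0.2, 1.1]
opening: 1.002
finger_force: 0.0
```

To row units: 291 mm is 0.388, -280 mm is -0.3733.

Call:
send_rows:
  rows: "0 0 0 0.0573 -0.0547 0 1;0 0 0 0.1147 -0.1093 0 1;0 0 0 0.172 -0.164 0 1;0 0 0 0.2293 -0.22 0 1;0 0 0 0.2867 -0.2747 0 1;0 0 0 0.344 -0.3293 0 1;0 0 0 0.388 -0.3733 0 1;0 0 0 0.388 -0.3733 0 1"

```text
time: 3.25
eef_pos: [0.6118, 0.2194, 0.2592]
tcp_rot: [0.977, 0.213, -0.0, -0.0]
contact_force: [0.7, 0.1, -0.2]
opening: 0.998
finger_force: 0.0
```

```bash
python3 - <<'E'
from h import *
p=ctrl.read_camera("wrist"); save(p,"w1"); go(0.62,0.235,0.26)
for n in NAMES:
    for r in ctrl.look_for(p,n)[:3]: w=world(p,r["position"]); print(n,round(r["p"],2),w.round(3),px(p,w).round())
np.save("w1.npy",p,allow_pickle=True)
E
```

```text
t3.30 at [0.6116 0.2177 0.2593] yaw 24.5 q6 1.33 -> turn [0.01 0.05 0.  ] shift [ 14.8 -12.3  -0.7] dist 19.0
housing_square 0.68 [0.645 0.269 0.056] [285. 115.]
housing_square 0.56 [0.468 0.261 0.064] [228. 268.]
housing_oval 0.81 [ 0.628 -0.203  0.017] [622. 283.]
housing_round 0.61 [0.467 0.243 0.06 ] [243. 273.]
cover_rect 0.91 [0.465 0.263 0.068] [225. 271.]
cover_rect 0.44 [ 0.628 -0.204  0.017] [623. 284.]
cover_oval 0.82 [0.654 0.398 0.006] [182.  55.]
cover_oval 0.7 [0.633 0.256 0.065] [291. 133.]
cover_round 0.41 [ 0.611 -0.194  0.059] [637. 311.]
mat 0.83 [0.437 0.026 0.   ] [390. 328.]
tin 0.84 [ 0.636 -0.013  0.046] [512. 229.]
tin 0.57 [0.462 0.261 0.07 ] [225. 274.]
tin 0.44 [ 0.628 -0.205  0.017] [623. 284.]
```

View pics/w1.png

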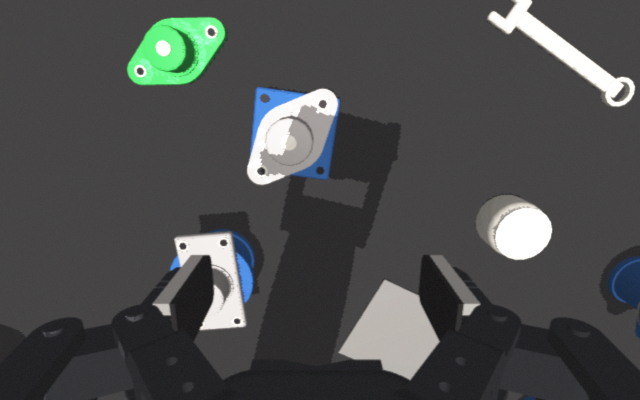

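Wrist shot: the grey oval sits on the blue square flange at (291,137), with the green look-alike at (175,50). The rect cover is at (213,280), the tin at (520,228) and the mat at (395,325).

```bash
cat >> h.py <<'E'
from scipy.optimize import minimize
t=np.linspace(0,2*np.pi,73)[:-1]; C=np.c_[np.cos(t),np.sin(t)]
def hull(a): return cv2.convexHull(a.astype(np.float32))[:,0]
OUT=dict(square=np.array([[42,42],[-42,42],[-42,-42],[42,-42]])/1000.,rect=np.array([[59,31],[-59,31],[-59,-31],[59,-31]])/1000.,
 round=C*.048,oval=hull(np.r_[C*.033,C*.015+[.044,0],C*.015-[.044,0]]))
PER=dict(square=90,rect=180,oval=180,round=360)
def segm(p,kind,uv,shape=None):
    hsv=cv2.cvtColor(p["color"],cv2.COLOR_RGB2HSV); H,S,V=cv2.split(hsv)
    m=((S<60)&(V>80)) if kind=="cover" else ((H>95)&(H<130)&(S>100)&(V>40))
    cs,_=cv2.findContours(m.astype(np.uint8),cv2.RETR_EXTERNAL,cv2.CHAIN_APPROX_NONE)
    cs=[c for c in cs if cv2.contourArea(c)>300]
    c=max(cs,key=lambda c:cv2.pointPolygonTest(c,(float(uv[0]),float(uv[1])),True))
    o=np.zeros(m.shape,np.uint8); cv2.drawContours(o,[c],-1,255,-1); return o
def render(p,shape,kind,q,ztop):
    """silhouette of the plate (10 mm) and, for a cover, the boss"""
    a=q[2]; M=np.array([[np.cos(a),-np.sin(a)],[np.sin(a),np.cos(a)]]); img=np.zeros(p["color"].shape[:2],np.uint8)
    E=p["extrinsics"]
    def pr(o,z):
        w=np.c_[o@M.T+q[:2],np.full(len(o),z)]@E[:3,:3].T+E[:3,3]; return np.c_[p["fx"]*w[:,0]/w[:,2]+p["cx"],p["fy"]*w[:,1]/w[:,2]+p["cy"]]
    parts=[np.r_[pr(OUT[shape],ztop),pr(OUT[shape],ztop-.01)]]
    if kind=="cover": parts.append(np.r_[pr(C*.022,ztop),pr(C*.022,ztop+.03)])
    for a in parts: cv2.fillPoly(img,[np.round(hull(a)*256).astype(np.int32)],255,cv2.LINE_AA,8)
    return img
def fit(p,shape,kind,xy,ztop,clip=None):
    uv=px(p,[*xy,ztop]); m=segm(p,kind,uv)
    if clip: m[clip:]=0
    ob=cv2.GaussianBlur(m,(0,0),2).astype(float)
    def f(q):
        r=render(p,shape,kind,q,ztop)
        if clip: r[clip:]=0
        return np.abs(cv2.GaussianBlur(r,(0,0),2)-ob).sum()/255
    best=None
    P=np.radians(PER[shape]); 
    for a in ([0] if shape=="round" else np.arange(0,P,P/6)):
        r=minimize(f,[*xy,a],method="Nelder-Mead",options=dict(initial_simplex=np.array([[*xy,a],[xy[0]+.01,xy[1],a],[xy[0],xy[1]+.01,a],[*xy,a+.2]]),maxiter=120))
        if best is None or r.fun<best.fun: best=r
    best=minimize(f,best.x,method="Nelder-Mead",options=dict(initial_simplex=best.x+np.array([[0,0,0],[.003,0,0],[0,.003,0],[0,0,.06]]),maxiter=120,xatol=1e-5))
    q=best.x; ov=p["color"].copy(); cs,_=cv2.findContours((render(p,shape,kind,q,ztop)>127).astype(np.uint8),cv2.RETR_LIST,cv2.CHAIN_APPROX_NONE); cv2.drawContours(ov,cs,-1,(255,0,0),1)
    print(kind,shape,"x %.4f y %.4f yaw %.1f"%(q[0],q[1],np.degrees(q[2])%PER[shape]),"resid %.0f of %.0f px"%(best.fun,m.sum()/255)); return q,ov
def cov(p,s,xy,base=.06): return fit(p,s,"cover",xy,base+.01)
def hou(p,s,xy): return fit(p,s,"housing",xy,.06)
E
python3 - <<'E'
from h import *
p=np.load("w1.npy",allow_pickle=True).item()
q,ov=cov(p,"oval",[.635,.255]); cv2.imwrite("pics/ov1.png",cv2.resize(ov[60:220,200:400,::-1],None,fx=3,fy=3))
q=q; go(q[0],q[1],0.16)
E
```

```text
cover oval x 0.6285 y 0.2545 yaw 161.5 resid 157 of 5628 px
t3.80 at [0.6117 0.2159 0.2601] yaw 24.3 q6 1.33 -> turn [ 0.01 -0.02 -0.  ] shift [ 31.2 -28.3 100.1] dist 109.0
```

View pics/ov1.png

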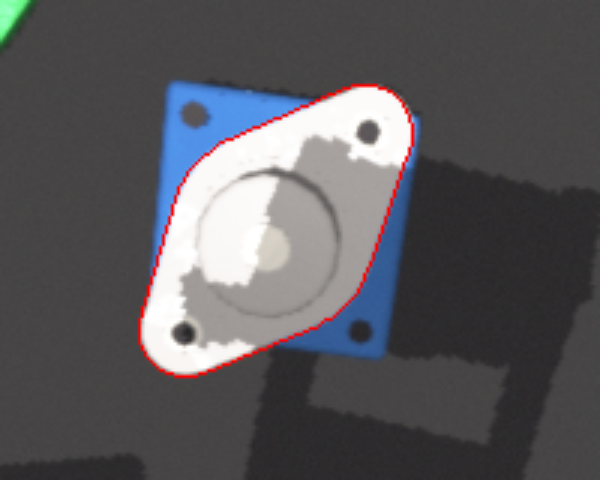

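The overlay hugs the oval plate, centred near (290,137) in the full frame. I'll take a settled re-measure before descending.

```bash
python3 - <<'E'
from h import *
p=ctrl.read_camera("wrist")
q,ov=cov(p,"oval",[.63,.255]); go(q[0],q[1],0.15)
E
```

```text
cover oval x 0.6285 y 0.2545 yaw 161.7 resid 162 of 5612 px
t3.85 at [0.6117 0.2161 0.26  ] yaw 24.3 q6 1.33 -> turn [ 0.   -0.01 -0.  ] shift [ 31.1 -28.1 110. ] dist 118.0
```

To row units: 163 mm is 0.2173, 157 mm is 0.2093.

Call:
send_rows:
  rows: "0 0 0 0.0333 -0.0293 0.0267 1;0 0 0 0.0413 -0.0373 0.08 1;0 0 0 0.0413 -0.0373 0.1333 1;0 0 0 0.0413 -0.0373 0.1667 1;0 0 0 0.0413 -0.0373 0.1933 1;0 0 0 0.0413 -0.0373 0.2093 1;0 0 0 0.0413 -0.0373 0.2173 1;0 0 0 0.0413 -0.0373 0.2173 1"

```text
time: 4.85
eef_pos: [0.6287, 0.2548, 0.0973]
tcp_rot: [0.978, 0.211, 0.0, -0.0]
contact_force: [0.1, -0.5, 0.3]
opening: 0.999
finger_force: 0.0
```

Call:
send_rows:
  rows: "0 0 0 0 0 0 -1;0 0 0 0 0 0 -1;0 0 0 0 0 0 -1;0 0 0 0 0 0 -1;0 0 0 0 0 0 -1;0 0 0 0 0 0 -1"
  grip_force: 40

```text
time: 5.6
eef_pos: [0.6283, 0.2548, 0.0968]
tcp_rot: [0.978, 0.211, -0.0, 0.0]
contact_force: [-0.3, -0.1, -0.6]
opening: -0.001
finger_force: 0.0
```

```bash
python3 - <<'E'
from h import *
p=ctrl.read_camera("side"); a=cv2.resize(p["color"][180:330,180:380],None,fx=2,fy=2,interpolation=2); p=ctrl.read_camera("wrist"); b=p["color"]
p=ctrl.read_camera("scene"); d=cv2.resize(p["color"][100:250,340:540],None,fx=2,fy=2,interpolation=2)
c=np.zeros((560,800,3),np.uint8); c[:300,:400]=a; c[:300,400:]=d; c[300:550,:400]=cv2.resize(b,(400,250)); cv2.imwrite("pics/chk1.png",c[:,:,::-1]); print(ctrl.get_state())
E
```

```text
{'time': 5.75, 'qpos': array([ 2.35876440e-01,  4.05175738e-01,  1.65409780e+00, -6.60734196e-06,
        1.08239995e+00,  1.38187969e+00]), 'dq': array([ 1.99406970e-03, -4.29563788e-05, -5.82312387e-04, -7.41694957e-04,
       -1.85426513e-03,  5.12913260e-05]), 'joint_efforts': array([-6.25102393e-05, -4.25620079e+01, -2.67853564e+01,  9.57799830e-05,
        5.74552778e-04,  4.82739608e-06]), 'eef_pos': array([0.62833349, 0.25479223, 0.09677709]), 'tcp_rot': array([ 9.77528196e-01,  2.10804706e-01, -4.03352611e-05,  3.86541067e-06]), 'contact_force': array([-0.25810914,  0.11666912,  0.00449466]), 'wrist_torque': array([ 0.00093095,  0.0502673 , -0.00300472]), 'finger_force': 0.0, 'opening': 0.0007072647819992185}
```

View pics/chk1.png

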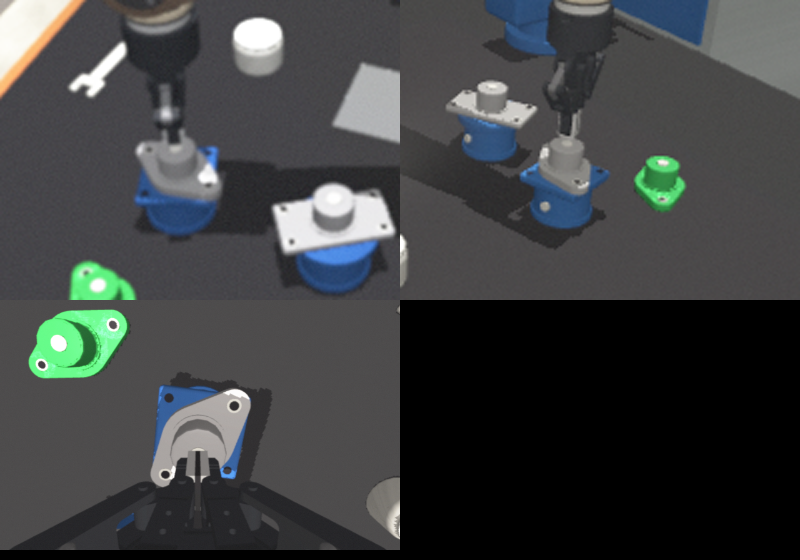

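Check picture: the fingers are shut at the boss's top back edge in both outside views, about (172,140) in the side crop and (570,137) in the scene crop. They look as if they closed above the boss, so I'll check the geometry by projecting the tool points.

```bash
python3 - <<'E'
from h import *
s=ctrl.get_state(); Rt=R.from_quat(s["tcp_rot"])
c=np.zeros((600,800,3),np.uint8); k=0
for n in ["side","scene","wrist"]:
    p=ctrl.read_camera(n); im=p["color"].copy()
    P=[s["eef_pos"]+Rt.apply([0,0,z]) for z in (0,.022)]+[np.array([.6285,.2545,.1]),np.array([.6285,.2545,.07])]
    uv=[px(p,w) for w in P]; print(n,np.round(uv,1).tolist())
    u0=int(uv[0][0])-40; v0=int(uv[0][1])-50
    if n=="wrist": u0-=20;v0-=0
    f=5 if n!="wrist" else 3; w=80 if n!="wrist" else 130; h=60 if n!="wrist" else 100
    cr=cv2.resize(im[v0:v0+h,u0:u0+w],None,fx=f,fy=f,interpolation=2)
    for i,a in enumerate(uv): cv2.drawMarker(cr,(int((a[0]-u0)*f),int((a[1]-v0)*f)),[(255,0,0),(255,255,0),(0,255,255),(255,0,255)][i],cv2.MARKER_CROSS,14,1)
    y,x=[(0,0),(0,400),(300,0)][k]; k+=1; c[y:y+cr.shape[0],x:x+cr.shape[1]]=cr[:600-y,:800-x]
cv2.imwrite("pics/chk2.png",c[:,:,::-1])
E
```

```text
side [[267.7, 255.0], [268.6, 261.9], [267.6, 253.9], [268.8, 263.3]]
scene [[422.9, 172.8], [422.1, 180.3], [423.0, 171.7], [421.9, 182.0]]
wrist [[315.8, 248.1], [315.8, 231.0], [316.5, 250.9], [316.4, 227.7]]
```

View pics/chk2.png

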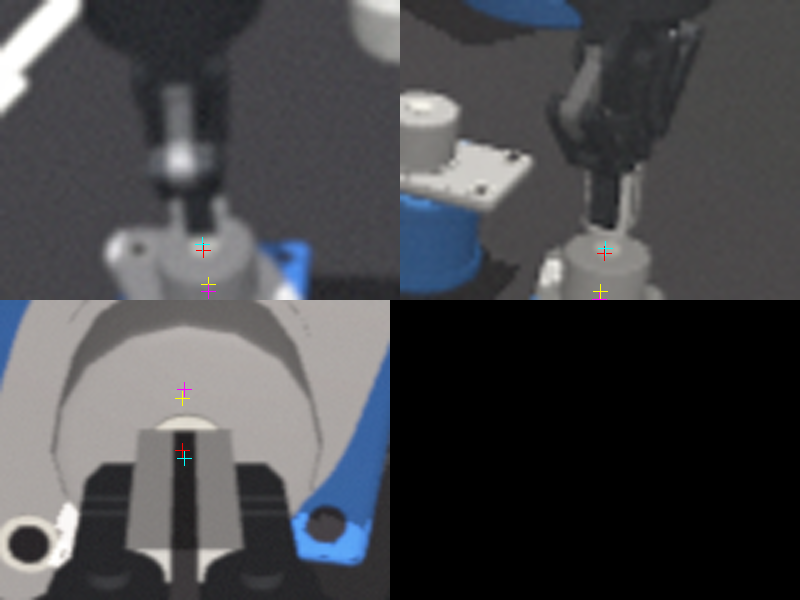

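The projections show the real fingertips sit about 12–15 mm *behind* the reported TCP when shut. Side, scene and wrist views all agree, against the stated +22 mm. So the fingers closed about 9 mm above the boss and nothing moved. I'll use the measured finger geometry: open, go about 37 mm lower, then grip.

To row units: -8 mm is -0.0107.

Call:
send_rows:
  rows: "0 0 0 0 0 -0.0107 1;0 0 0 0 0 -0.0107 1;0 0 0 0 0 -0.0107 1;0 0 0 0 0 -0.0107 1;0 0 0 0 0 -0.0107 1;0 0 0 0 0 -0.0107 1"

```text
time: 6.65
eef_pos: [0.6283, 0.2548, 0.1047]
tcp_rot: [0.978, 0.211, -0.0, -0.0]
contact_force: [-0.5, 1.4, 0.6]
opening: 1.001
finger_force: 0.0
```

To row units: 43 mm is 0.0573, 40 mm is 0.0533.

Call:
send_rows:
  rows: "0 0 0 0 0 0.0133 1;0 0 0 0 0 0.024 1;0 0 0 0 0 0.032 1;0 0 0 0 0 0.04 1;0 0 0 0 0 0.0467 1;0 0 0 0 0 0.0533 1;0 0 0 0 0 0.0573 1;0 0 0 0 0 0.0573 1"

```text
time: 7.65
eef_pos: [0.6282, 0.2548, 0.0615]
tcp_rot: [0.978, 0.211, -0.0, 0.0]
contact_force: [0.2, -0.5, -0.7]
opening: 0.996
finger_force: 0.0
```

Call:
send_rows:
  rows: "0 0 0 0 0 0 -1;0 0 0 0 0 0 -1;0 0 0 0 0 0 -1;0 0 0 0 0 0 -1;0 0 0 0 0 0 -1;0 0 0 0 0 0 -1"
  grip_force: 40

```text
time: 8.4
eef_pos: [0.6289, 0.2547, 0.0624]
tcp_rot: [0.978, 0.211, 0.001, 0.0]
contact_force: [1.1, -1.1, 2.0]
opening: 0.499
finger_force: 41.7
```

Gripped (opening 0.50, 42 N). I'll lift, and find the mat's centre from its corners.

To row units: -70 mm is -0.0933, -60 mm is -0.08.

Call:
send_rows:
  rows: "0 0 0 0 0 -0.0067 -1;0 0 0 0 0 -0.02 -1;0 0 0 0 0 -0.0467 -1;0 0 0 0 0 -0.08 -1;0 0 0 0 0 -0.0933 -1;0 0 0 0 0 -0.0933 -1"

```text
time: 9.15
eef_pos: [0.6291, 0.255, 0.1335]
tcp_rot: [0.978, 0.211, 0.001, -0.0]
contact_force: [0.6, -0.4, -4.0]
opening: 0.499
finger_force: 41.2
```

```bash
python3 - <<'E'
from h import *
for n in ["scene","side"]:
    p=ctrl.read_camera(n); uv=px(p,[.435,.012,.004]); hsv=cv2.cvtColor(p["color"],cv2.COLOR_RGB2HSV)
    m=((hsv[:,:,2]>90)&(hsv[:,:,1]<60)).astype(np.uint8); cs,_=cv2.findContours(m,0,1); c=max(cs,key=lambda c:cv2.pointPolygonTest(c,(float(uv[0]),float(uv[1])),True))
    w=np.array([plane(p,q,.004)[:2] for q in c[:,0].astype(float)]); r=cv2.minAreaRect((w*1000).astype(np.float32)); print(n,r)
    if n=="side": save(p,"s2")
p=ctrl.read_camera("wrist"); save(p,"w2"); go(.437,.01,.14); print(ctrl.get_state()["contact_force"],ctrl.get_state()["opening"])
E
```

```text
scene ((429.36627197265625, -21.343353271484375), (150.27398681640625, 245.14865112304688), 0.10284486413002014)
side ((433.5693359375, 7.599845886230469), (138.51629638671875, 135.7102508544922), 87.46575164794922)
t9.30 at [0.6275 0.2546 0.1305] yaw 24.3 q6 1.38 -> turn [-0.03  0.14 -0.  ] shift [-274.4  144.3   -9. ] dist 310.0
[-0.36435323  0.21114723 -4.09931347] 0.49614428562493884
```

View pics/w2.png

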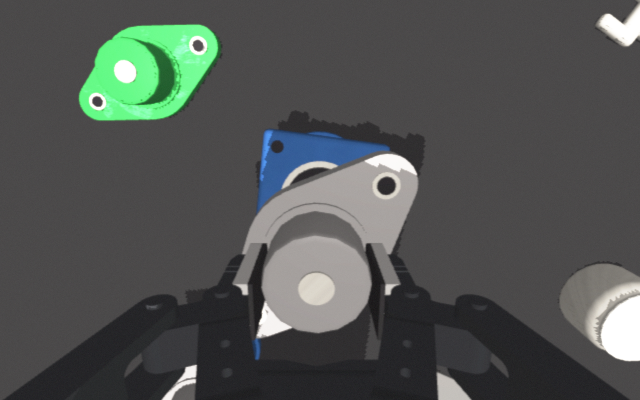

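Wrist shot: the oval is held, with the boss between the pads at (316,275) and the square flange bare below at (320,180). The mat centre is about (0.434, 0.008).

To row units: -278 mm is -0.3707, -275 mm is -0.3667.

Call:
send_rows:
  rows: "0 0 0 -0.0533 0.028 -0.0067 -1;0 0 0 -0.1133 0.06 -0.012 -1;0 0 0 -0.1733 0.092 -0.012 -1;0 0 0 -0.2333 0.124 -0.012 -1;0 0 0 -0.2933 0.156 -0.012 -1;0 0 0 -0.34 0.1827 -0.012 -1;0 0 0 -0.3667 0.1973 -0.012 -1;0 0 0 -0.3707 0.1987 -0.012 -1"

```text
time: 10.3
eef_pos: [0.4353, 0.0039, 0.14]
tcp_rot: [0.978, 0.21, -0.001, -0.0]
contact_force: [-0.5, -0.1, -3.3]
opening: 0.497
finger_force: 41.4
```

```bash
python3 - <<'E'
from h import *
go(.434,.008,.007)
E
```

```text
t10.30 at [0.4353 0.0039 0.14  ] yaw 24.2 q6 0.92 -> turn [-0.06  0.06 -0.  ] shift [  0.7  -4.2 133. ] dist 133.0
```

To row units: 128 mm is 0.1707, 127 mm is 0.1693.

Call:
send_rows:
  rows: "0 0 0 0.0013 -0.0053 0.0333 -1;0 0 0 0.0013 -0.0053 0.0733 -1;0 0 0 0.0013 -0.0053 0.1133 -1;0 0 0 0.0013 -0.0053 0.14 -1;0 0 0 0.0013 -0.0053 0.1573 -1;0 0 0 0.0013 -0.0053 0.1667 -1;0 0 0 0.0013 -0.0053 0.1693 -1;0 0 0 0.0013 -0.0053 0.1707 -1"

```text
time: 11.3
eef_pos: [0.4364, 0.0084, 0.0134]
tcp_rot: [0.978, 0.211, 0.001, 0.0]
contact_force: [0.6, -0.3, -3.4]
opening: 0.501
finger_force: 41.4
```

To row units: 4 mm is 0.0053, 3 mm is 0.004.

Call:
send_rows:
  rows: "0 0 0 0 0 0.0013 -1;0 0 0 0 0 0.0027 -1;0 0 0 0 0 0.004 -1;0 0 0 0 0 0.0053 -1"

```text
time: 11.8
eef_pos: [0.4358, 0.0085, 0.0088]
tcp_rot: [0.978, 0.211, 0.0, 0.0]
contact_force: [-0.4, -0.1, -4.0]
opening: 0.5
finger_force: 41.4
```

To row units: 3 mm is 0.004, 2 mm is 0.0027.

Call:
send_rows:
  rows: "0 0 0 0 0 0.0013 -1;0 0 0 0 0 0.0027 -1;0 0 0 0 0 0.004 -1;0 0 0 0 0 0.004 -1"

```text
time: 12.3
eef_pos: [0.4357, 0.0086, 0.0063]
tcp_rot: [0.978, 0.211, -0.0, -0.0]
contact_force: [-3.6, 0.4, 3.2]
opening: 0.5
finger_force: 42.0
```

To row units: -200 mm is -0.2667, -140 mm is -0.1867.

Call:
send_rows:
  rows: "0 0 0 0 0 0 0.3;0 0 0 0 0 0 1;0 0 0 0 0 0 1;0 0 0 0 0 0 1;0 0 0 0 0 -0.04 1;0 0 0 0 0 -0.1067 1;0 0 0 0 0 -0.1867 1;0 0 0 0 0 -0.2667 1"

```text
time: 13.3
eef_pos: [0.4353, 0.0086, 0.2075]
tcp_rot: [0.978, 0.211, 0.0, 0.0]
contact_force: [1.0, -0.6, -1.2]
opening: 1.0
finger_force: 0.0
```

```bash
python3 - <<'E'
from h import *
a=np.radians(24.3)
print(ctrl.get_state()["opening"],ctrl.get_state()["finger_force"])
go(.632-.071*np.cos(a),.252-.071*np.sin(a),.22)
E
```

```text
1.0000488516741362 0.0
t13.30 at [0.4353 0.0086 0.2075] yaw 24.3 q6 0.93 -> turn [ 0.   -0.01 -0.  ] shift [ 208.5 -140.8  -12.4] dist 252.0
```

To row units: 209 mm is 0.2787, 200 mm is 0.2667.

Call:
send_rows:
  rows: "0 0 0 0.0533 -0.036 -0.016 1;0 0 0 0.1133 -0.076 -0.016 1;0 0 0 0.1733 -0.116 -0.016 1;0 0 0 0.2267 -0.1533 -0.016 1;0 0 0 0.2667 -0.18 -0.016 1;0 0 0 0.2787 -0.188 -0.016 1;0 0 0 0.2787 -0.188 -0.016 1"

```text
time: 14.18
eef_pos: [0.5678, 0.223, 0.2173]
tcp_rot: [0.977, 0.211, -0.001, 0.0]
contact_force: [0.9, 0.2, -0.7]
opening: 1.005
finger_force: 0.0
```

```bash
python3 - <<'E'
from h import *
p=ctrl.read_camera("wrist"); q,ov=hou(p,"square",[.63,.254]); cv2.imwrite("pics/ov3.png",cv2.resize(ov[20:220,180:440,::-1],None,fx=2.5,fy=2.5))
p=ctrl.read_camera("wrist"); q,ov=hou(p,"square",[.63,.254])
a=np.radians(24.3)
go(.45-.071*np.cos(a),-.24-.071*np.sin(a),.22)
E
```

```text
housing square x 0.6304 y 0.2532 yaw 15.9 resid 467 of 9777 px
housing square x 0.6304 y 0.2540 yaw 17.6 resid 475 of 9779 px
t14.28 at [0.5676 0.2222 0.2176] yaw 24.3 q6 1.35 -> turn [0.01 0.05 0.  ] shift [-368.4  372.9   -2. ] dist 524.0
```

View pics/ov3.png

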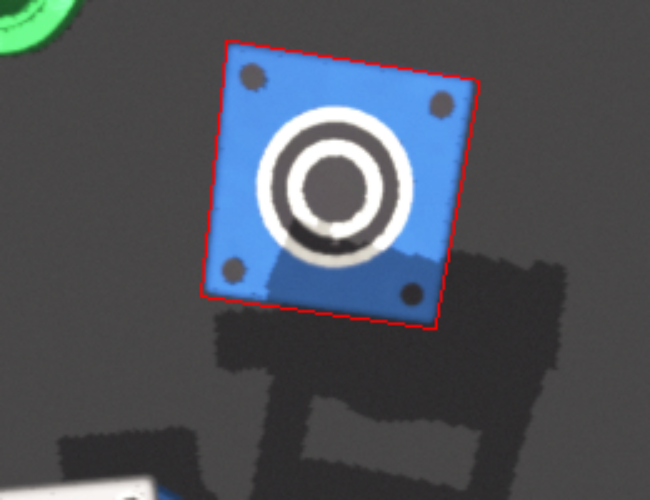

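The overlay sits on the square flange but is slightly large. I'll add a scale parameter so the fit is better conditioned, then re-measure.

```bash
python3 - <<'E'
s=open("h.py").read()
s=s.replace("pr(OUT[shape],","pr(OUT[shape]*q[3],")
s=s.replace("[[*xy,a],[xy[0]+.01,xy[1],a],[xy[0],xy[1]+.01,a],[*xy,a+.2]]","[[*xy,a,1],[xy[0]+.01,xy[1],a,1],[xy[0],xy[1]+.01,a,1],[*xy,a+.2,1],[*xy,a,.97]]").replace("f,[*xy,a],","f,[*xy,a,1],")
s=s.replace("[[0,0,0],[.003,0,0],[0,.003,0],[0,0,.06]]),maxiter=120","[[0,0,0,0],[.003,0,0,0],[0,.003,0,0],[0,0,.06,0],[0,0,0,.02]]),maxiter=250")
s=s.replace('"resid','"scale %.3f"%q[3],"resid')
open("h.py","w").write(s)
E
python3 - <<'E'
from h import *
for i in range(2):
    p=ctrl.read_camera("wrist"); q,ov=hou(p,"square",[.63,.254])
a=np.radians(24.3)
go(.45-.071*np.cos(a),-.24-.071*np.sin(a),.22)
E
```

```text
housing square x 0.6308 y 0.2537 yaw 16.7 scale 0.975 resid 55 of 9773 px
housing square x 0.6309 y 0.2537 yaw 16.7 scale 0.974 resid 56 of 9756 px
t14.38 at [0.5677 0.2221 0.2179] yaw 24.3 q6 1.35 -> turn [0.01 0.01 0.  ] shift [-368.2  372.9   -1.9] dist 524.0
```

To row units: 334 mm is 0.4453, -330 mm is -0.44.

Call:
send_rows:
  rows: "0 0 0 -0.0533 0.0547 -0.0027 1;0 0 0 -0.1093 0.1107 -0.0027 1;0 0 0 -0.1653 0.168 -0.0027 1;0 0 0 -0.2213 0.224 -0.0027 1;0 0 0 -0.2773 0.2813 -0.0027 1;0 0 0 -0.3333 0.3373 -0.0027 1;0 0 0 -0.3893 0.3933 -0.0027 1;0 0 0 -0.44 0.4453 -0.0027 1"

```text
time: 15.38
eef_pos: [0.4034, -0.2192, 0.2203]
tcp_rot: [0.978, 0.21, 0.0, 0.001]
contact_force: [0.7, -0.1, 0.1]
opening: 0.997
finger_force: 0.0
```

To row units: 39 mm is 0.052, -38 mm is -0.0507.

Call:
send_rows:
  rows: "0 0 0 -0.0333 0.0333 0 1;0 0 0 -0.0507 0.052 0 1;0 0 0 -0.0507 0.052 0 1"

```text
time: 15.75
eef_pos: [0.386, -0.2689, 0.2199]
tcp_rot: [0.978, 0.21, 0.0, -0.0]
contact_force: [0.5, 0.7, 0.3]
opening: 1.002
finger_force: 0.0
```

```bash
python3 - <<'E'
from h import *
for i in range(2):
    p=ctrl.read_camera("wrist"); q,ov=cov(p,"square",[.45,-.24])
cv2.imwrite("pics/ov4.png",ov[:,:,::-1])
go(q[0],q[1],0.1)
E
```

```text
cover square x 0.4438 y -0.2486 yaw 84.7 scale 0.981 resid 179 of 10107 px
cover square x 0.4441 y -0.2486 yaw 85.1 scale 0.982 resid 155 of 10089 px
t15.85 at [ 0.3866 -0.2676  0.2197] yaw 24.4 q6 0.32 -> turn [-0.03 -0.02  0.  ] shift [ 60.2   6.5 119.8] dist 134.0
```

View pics/ov4.png

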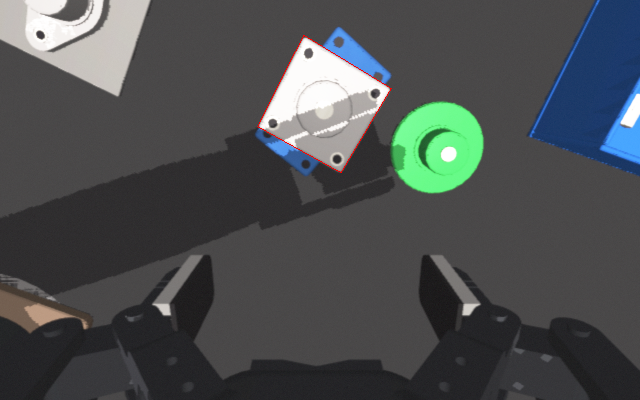

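Square cover at (324,105) on the oblong blue housing; the overlay fits. The green look-alike at (437,148) is clear of the fingers.

To row units: 158 mm is 0.2107, 154 mm is 0.2053.

Call:
send_rows:
  rows: "0 0 0 0.0467 0.0053 0.04 1;0 0 0 0.08 0.0087 0.0933 1;0 0 0 0.08 0.0087 0.14 1;0 0 0 0.08 0.0087 0.1733 1;0 0 0 0.08 0.0087 0.1947 1;0 0 0 0.08 0.0087 0.2053 1;0 0 0 0.08 0.0087 0.2107 1;0 0 0 0.08 0.0087 0.2107 1"

```text
time: 16.85
eef_pos: [0.4442, -0.2499, 0.0625]
tcp_rot: [0.978, 0.211, 0.0, 0.0]
contact_force: [0.1, -0.6, -0.1]
opening: 0.997
finger_force: 0.0
```

Call:
send_rows:
  rows: "0 0 0 0 0 0 -1;0 0 0 0 0 0 -1;0 0 0 0 0 0 -1;0 0 0 0 0 0 -1;0 0 0 0 0 0 -1;0 0 0 0 0 0 -1"
  grip_force: 40

```text
time: 17.6
eef_pos: [0.4443, -0.25, 0.0626]
tcp_rot: [0.978, 0.211, 0.0, 0.001]
contact_force: [-0.3, 1.0, 6.0]
opening: 0.501
finger_force: 41.8
```

To row units: -90 mm is -0.12, -70 mm is -0.0933.

Call:
send_rows:
  rows: "0 0 0 0 0 -0.0067 -1;0 0 0 0 0 -0.02 -1;0 0 0 0 0 -0.0533 -1;0 0 0 0 0 -0.0933 -1;0 0 0 0 0 -0.12 -1;0 0 0 0 0 -0.12 -1"

```text
time: 18.35
eef_pos: [0.4447, -0.2502, 0.1536]
tcp_rot: [0.978, 0.211, 0.001, 0.002]
contact_force: [-0.2, -0.5, -2.7]
opening: 0.501
finger_force: 41.4
```

```bash
python3 - <<'E'
from h import *
go(.631,.2537,.15,24.4+21.7)
E
```

```text
t18.35 at [ 0.4447 -0.2502  0.1536] yaw 24.3 q6 0.43 -> turn [  0.21  -0.05 -21.75] shift [ 377.5 -382.3    2.9] dist 537.0
```

To row units: -309 mm is -0.412, 305 mm is 0.4067, -21.7 degrees is -0.2411.

Call:
send_rows:
  rows: "0 0 -0.0333 0.0373 -0.0373 0 -1;0 0 -0.0667 0.088 -0.0893 0 -1;0 0 -0.1 0.14 -0.1427 0 -1;0 0 -0.1333 0.1933 -0.196 0 -1;0 0 -0.1667 0.2467 -0.2493 0 -1;0 0 -0.2 0.3 -0.3027 0 -1;0 0 -0.2222 0.3533 -0.3573 0 -1;0 0 -0.2411 0.4067 -0.412 0 -1"

```text
time: 19.35
eef_pos: [0.5937, 0.1594, 0.1497]
tcp_rot: [0.92, 0.392, -0.001, -0.0]
contact_force: [0.8, 0.8, -1.7]
opening: 0.497
finger_force: 41.4
```

```bash
python3 - <<'E'
from h import *
go(.631,.2537,.09,24.4+21.7)
E
```

```text
t19.35 at [0.5937 0.1594 0.1497] yaw 46.1 q6 0.86 -> turn [-0.1   0.14  0.01] shift [ 94.  -38.4  59.5] dist 118.0
```

To row units: 90 mm is 0.12, 88 mm is 0.1173.

Call:
send_rows:
  rows: "0 0 0 0.06 -0.024 0 -1;0 0 0 0.1 -0.0413 0.0133 -1;0 0 0 0.1173 -0.048 0.0267 -1;0 0 0 0.12 -0.0493 0.0333 -1;0 0 0 0.12 -0.0493 0.0333 -1;0 0 0 0.12 -0.0493 0.0333 -1"

```text
time: 20.1
eef_pos: [0.6303, 0.2469, 0.1272]
tcp_rot: [0.921, 0.39, 0.0, 0.0]
contact_force: [0.1, -0.0, -2.6]
opening: 0.5
finger_force: 41.4
```

```bash
python3 - <<'E'
from h import *
go(.631,.2537,.072,46.1); p=ctrl.read_camera("wrist"); go(.631,.2537,.072,46.1);save(p,"w5")
E
```

```text
t20.10 at [0.6303 0.2469 0.1272] yaw 46.0 q6 0.99 -> turn [ 0.02 -0.   -0.14] shift [ 5.3 -4.2 55.2] dist 56.0
t20.15 at [0.6305 0.2471 0.1275] yaw 46.0 q6 0.99 -> turn [ 0.04 -0.03 -0.14] shift [ 5.1 -4.3 55.5] dist 56.0
```

View pics/w5.png

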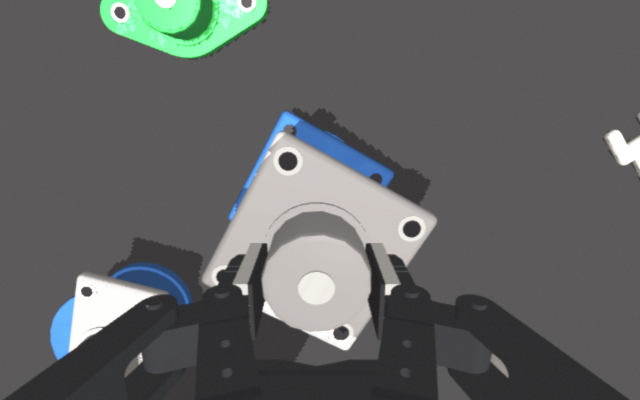

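The held square cover at (320,230) is parallel to the flange behind it. Lowering.

To row units: 60 mm is 0.08, 59 mm is 0.0787.

Call:
send_rows:
  rows: "0 0 0 0.0067 -0.0053 0.02 -1;0 0 0 0.0067 -0.0053 0.0427 -1;0 0 0 0.0067 -0.0053 0.0613 -1;0 0 0 0.0067 -0.0053 0.0733 -1;0 0 0 0.0067 -0.0053 0.0787 -1;0 0 0 0.0067 -0.0053 0.08 -1;0 0 0 0.0067 -0.0053 0.08 -1"

```text
time: 21.02
eef_pos: [0.6313, 0.2546, 0.0675]
tcp_rot: [0.92, 0.391, 0.001, 0.0]
contact_force: [0.7, -0.6, -2.7]
opening: 0.498
finger_force: 41.5
```

```bash
python3 - <<'E'
from h import *
go(.631,.2537,.0625,46.1)
E
```

```text
t21.02 at [0.6313 0.2546 0.0675] yaw 46.0 q6 1.00 -> turn [ 0.04 -0.06 -0.06] shift [-0.9  0.4  5. ] dist 5.0
```

To row units: 5.2 mm is 0.0069, 4.7 mm is 0.0063.

Call:
send_rows:
  rows: "0 0 0 -0.0009 0.0004 0.0013 -1;0 0 0 -0.0009 0.0004 0.0027 -1;0 0 0 -0.0009 0.0004 0.004 -1;0 0 0 -0.0009 0.0004 0.0053 -1;0 0 0 -0.0009 0.0004 0.0063 -1;0 0 0 -0.0009 0.0004 0.0069 -1"

```text
time: 21.78
eef_pos: [0.6305, 0.2538, 0.0627]
tcp_rot: [0.92, 0.391, -0.0, 0.0]
contact_force: [-4.9, -1.5, 4.2]
opening: 0.496
finger_force: 42.1
```

To row units: -150 mm is -0.2, -110 mm is -0.1467.

Call:
send_rows:
  rows: "0 0 0 0 0 0 0.3;0 0 0 0 0 0 1;0 0 0 0 0 0 1;0 0 0 0 0 0 1;0 0 0 0 0 -0.04 1;0 0 0 0 0 -0.0933 1;0 0 0 -0.04 0 -0.1467 1;0 0 0 -0.0867 0 -0.2 1"

```text
time: 22.78
eef_pos: [0.5851, 0.2067, 0.2129]
tcp_rot: [0.92, 0.391, 0.0, 0.0]
contact_force: [1.3, -0.6, 0.5]
opening: 0.998
finger_force: 0.0
```

To row units: -7 mm is -0.0093, -6 mm is -0.008.

Call:
send_rows:
  rows: "0 0 0 -0.008 0 -0.0093 1;0 0 0 -0.008 0 -0.0093 1"

```text
time: 23.02
eef_pos: [0.5814, 0.2027, 0.2187]
tcp_rot: [0.92, 0.391, 0.001, 0.0]
contact_force: [-0.0, -0.2, -0.5]
opening: 1.002
finger_force: 0.0
```

```bash
python3 - <<'E'
from h import *
for i in range(2):
    p=ctrl.read_camera("wrist"); q,ov=cov(p,"square",[.631,.2537])
save(p,"w6"); q=hou(p,"square",[.631,.2537]) if 0 else 0
a=np.radians(46); go(.45-.071*np.cos(a),.265-.071*np.sin(a),.22)
E
```

```text
cover square x 0.6309 y 0.2539 yaw 16.9 scale 0.977 resid 105 of 10421 px
cover square x 0.6307 y 0.2539 yaw 16.9 scale 0.978 resid 92 of 10548 px
t23.12 at [0.5807 0.2029 0.2164] yaw 46.0 q6 0.94 -> turn [-0.11  0.13 -0.  ] shift [-117.1 -137.3   -3. ] dist 180.0
```

The square cover is placed within about 0.3 mm and 0.2° of its flange. Next I'll look at the bare rect housing.

```bash
python3 - <<'E'
from h import *
a=np.radians(46); go(.447-.071*np.cos(a),-.248-.071*np.sin(a),.22)
E
```

```text
t23.12 at [0.5807 0.2029 0.2164] yaw 46.0 q6 0.94 -> turn [-0.11  0.13 -0.  ] shift [-488.5  216.6   -2.9] dist 534.0
```

To row units: -430 mm is -0.5733, -380 mm is -0.5067.

Call:
send_rows:
  rows: "0 0 0 -0.0667 0.0293 -0.0027 1;0 0 0 -0.14 0.0627 -0.0027 1;0 0 0 -0.2133 0.0947 -0.0027 1;0 0 0 -0.2867 0.1267 -0.0027 1;0 0 0 -0.36 0.16 -0.0027 1;0 0 0 -0.4333 0.192 -0.0027 1;0 0 0 -0.5067 0.224 -0.0027 1;0 0 0 -0.5733 0.2533 -0.0027 1"

```text
time: 24.12
eef_pos: [0.4186, -0.24, 0.2187]
tcp_rot: [0.92, 0.391, -0.001, -0.001]
contact_force: [1.4, 0.1, 1.0]
opening: 0.997
finger_force: 0.0
```

To row units: -58 mm is -0.0773, -38 mm is -0.0507.

Call:
send_rows:
  rows: "0 0 0 -0.0507 0.0227 0 1;0 0 0 -0.0773 0.0347 0 1;0 0 0 -0.0773 0.0347 0 1;0 0 0 -0.0773 0.0347 0 1"

```text
time: 24.62
eef_pos: [0.3982, -0.2976, 0.2193]
tcp_rot: [0.92, 0.391, -0.0, -0.001]
contact_force: [-0.5, -0.2, -0.2]
opening: 1.001
finger_force: 0.0
```

```bash
python3 - <<'E'
from h import *
for i in range(2):
    p=ctrl.read_camera("wrist"); q,ov=hou(p,"rect",[.447,-.248])
cv2.imwrite("pics/ov7.png",ov[:,:,::-1])
a=np.radians(46); go(.455-.071*np.cos(a),.267-.071*np.sin(a),.22)
E
```

```text
housing rect x 0.4445 y -0.2470 yaw 164.6 scale 0.977 resid 55 of 9936 px
housing rect x 0.4446 y -0.2470 yaw 164.6 scale 0.976 resid 56 of 9908 px
t24.73 at [ 0.3984 -0.2974  0.22  ] yaw 46.1 q6 -0.08 -> turn [-0.07 -0.02  0.  ] shift [ 375.1 -350.5    0.5] dist 513.0
```

To row units: 334 mm is 0.4453, -312 mm is -0.416.

Call:
send_rows:
  rows: "0 0 0 0.0533 -0.0493 0 1;0 0 0 0.1093 -0.1013 0 1;0 0 0 0.1653 -0.1547 0 1;0 0 0 0.2213 -0.2067 0 1;0 0 0 0.2773 -0.2587 0 1;0 0 0 0.3333 -0.312 0 1;0 0 0 0.3893 -0.364 0 1;0 0 0 0.4453 -0.416 0 1"

```text
time: 25.72
eef_pos: [0.4045, 0.1613, 0.221]
tcp_rot: [0.92, 0.392, 0.001, 0.0]
contact_force: [1.3, 0.2, -0.6]
opening: 1.001
finger_force: 0.0
```

To row units: 41 mm is 0.0547, -38 mm is -0.0507.

Call:
send_rows:
  rows: "0 0 0 0.0373 -0.0347 0 1;0 0 0 0.0547 -0.0507 0 1;0 0 0 0.0547 -0.0507 0 1;0 0 0 0.0547 -0.0507 0 1"

```text
time: 26.22
eef_pos: [0.406, 0.2142, 0.2205]
tcp_rot: [0.92, 0.391, -0.0, 0.0]
contact_force: [-0.9, -0.4, -0.6]
opening: 0.999
finger_force: 0.0
```

```bash
python3 - <<'E'
from h import *
for i in range(2):
    p=ctrl.read_camera("wrist"); q,ov=cov(p,"rect",[.455,.265])
save(p,"w8"); go(q[0],q[1],.0625)
E
```

```text
cover rect x 0.3888 y 0.3825 yaw 135.3 scale 8.209 resid 35518 of 186949 px
cover rect x 0.4096 y 0.3108 yaw 135.4 scale 7.024 resid 35497 of 187011 px
t26.32 at [0.4063 0.2138 0.2206] yaw 46.0 q6 1.03 -> turn [0.01 0.   0.  ] shift [ 72.2 -65.1 158.1] dist 186.0
```

```bash
python3 - <<'E'
from h import *
p=ctrl.read_camera("wrist"); V=cv2.cvtColor(p["color"],cv2.COLOR_RGB2HSV)[:,:,2]; print(V[::40,::80])
uv=px(p,[.455,.265,.07]); print(uv)
s=open("h.py").read().replace("(V>80)","(V>VT)").replace("OUT=dict","VT=80\nOUT=dict",1); open("h.py","w").write(s)
E
python3 - <<'E'
import h
from h import *
p=ctrl.read_camera("wrist")
for t in (100,120,135): 
    h.VT=t; q,ov=cov(p,"rect",[.455,.265])
cv2.imwrite("pics/ov8.png",ov[:,:,::-1]); go(q[0],q[1],.0625)
E
```

```text
[[ 89  89  90  89  88  88 254  89]
 [ 89  89  89  91 255  90  88  90]
 [ 89  89  88  90 253  88  89  88]
 [ 88  90  90  87 200  90  89  88]
 [ 88  89  88  91 100  60  87  88]
 [ 89  88  89  90  89  90  89  89]
 [ 88  91  88  88  60  90 229  89]
 [ 88  91  76  55  61 229 254  91]
 [ 89  53  47  59  88  90  45  45]
 [ 87  70  48  58  89  90  47  70]]
[315.10654457  94.73374569]
cover rect x 0.4437 y 0.2712 yaw 29.0 scale 0.972 resid 158 of 10570 px
cover rect x 0.4436 y 0.2712 yaw 29.2 scale 0.969 resid 111 of 10473 px
cover rect x 0.4436 y 0.2712 yaw 29.3 scale 0.968 resid 91 of 10419 px
t26.43 at [0.4064 0.2137 0.2207] yaw 46.0 q6 1.03 -> turn [ 0.01 -0.   -0.  ] shift [ 67.2 -13.3 158.2] dist 172.0
```

View pics/ov8.png

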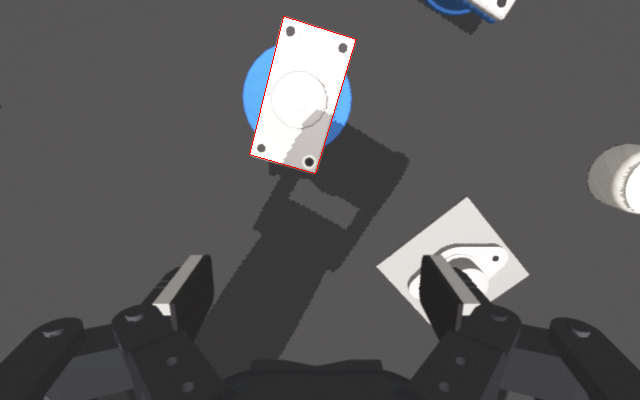

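The rect cover at (303,97) is well outlined, with the oval parked on the mat at (460,270). Picking the rect.

To row units: 158 mm is 0.2107, 154 mm is 0.2053.

Call:
send_rows:
  rows: "0 0 0 0.0533 -0.0107 0.04 1;0 0 0 0.0893 -0.0173 0.0933 1;0 0 0 0.0893 -0.0173 0.14 1;0 0 0 0.0893 -0.0173 0.1733 1;0 0 0 0.0893 -0.0173 0.1947 1;0 0 0 0.0893 -0.0173 0.2053 1;0 0 0 0.0893 -0.0173 0.2107 1;0 0 0 0.0893 -0.0173 0.2107 1"

```text
time: 27.42
eef_pos: [0.444, 0.2717, 0.0633]
tcp_rot: [0.92, 0.391, 0.001, 0.0]
contact_force: [-0.1, -0.3, -0.4]
opening: 1.002
finger_force: 0.0
```

Call:
send_rows:
  rows: "0 0 0 0 0 0 -1;0 0 0 0 0 0 -1;0 0 0 0 0 0 -1;0 0 0 0 0 0 -1;0 0 0 0 0 0 -1;0 0 0 0 0 0 -1"
  grip_force: 40

```text
time: 28.18
eef_pos: [0.444, 0.2719, 0.0634]
tcp_rot: [0.92, 0.391, 0.001, -0.0]
contact_force: [-1.2, 0.6, 5.1]
opening: 0.5
finger_force: 41.6
```

To row units: -90 mm is -0.12, -70 mm is -0.0933.

Call:
send_rows:
  rows: "0 0 0 0 0 -0.0067 -1;0 0 0 0 0 -0.02 -1;0 0 0 0 0 -0.0533 -1;0 0 0 0 0 -0.0933 -1;0 0 0 0 0 -0.12 -1;0 0 0 0 0 -0.12 -1"

```text
time: 28.92
eef_pos: [0.4446, 0.272, 0.1545]
tcp_rot: [0.92, 0.391, 0.002, 0.0]
contact_force: [-0.2, 0.2, -2.7]
opening: 0.502
finger_force: 41.2
```

```bash
sed -i 's/^VT=80/VT=120/' h.py; python3 - <<'E'
from h import *
go(.4445,-.247,.15,46.0-44.7)
E
```

```text
t28.93 at [0.4446 0.272  0.1545] yaw 46.0 q6 1.12 -> turn [ 2.000e-02 -2.400e-01  4.474e+01] shift [-373.6  360.2    3.8] dist 519.0
```

To row units: -302 mm is -0.4027, 291 mm is 0.388, 40 degrees is 0.4444.

Call:
send_rows:
  rows: "0 0 0.0556 -0.0333 0.032 0 -1;0 0 0.1111 -0.0827 0.08 0 -1;0 0 0.1667 -0.136 0.1307 0 -1;0 0 0.2222 -0.1893 0.1827 0 -1;0 0 0.2778 -0.2427 0.2333 0 -1;0 0 0.3333 -0.296 0.2853 0 -1;0 0 0.3889 -0.3493 0.3373 0 -1;0 0 0.4444 -0.4027 0.388 0 -1"

```text
time: 29.92
eef_pos: [0.4422, -0.1491, 0.1511]
tcp_rot: [0.999, 0.051, -0.001, -0.001]
contact_force: [0.3, 0.1, -2.5]
opening: 0.501
finger_force: 41.4
```

```bash
python3 - <<'E'
from h import *
go(.4445,-.247,.13,46.0-44.7)
E
```

```text
t29.93 at [ 0.4422 -0.1491  0.1511] yaw 5.9 q6 0.93 -> turn [-0.08  0.09  4.55] shift [-7.6 97.6 21. ] dist 100.0
```

To row units: 95 mm is 0.1267, 90 mm is 0.12, 4.6 degrees is 0.0511.

Call:
send_rows:
  rows: "0 0 0.0222 -0.004 0.0533 0.0133 -1;0 0 0.0444 -0.008 0.096 0.0267 -1;0 0 0.0511 -0.0093 0.12 0.0333 -1;0 0 0.0511 -0.0093 0.1267 0.0333 -1;0 0 0.0511 -0.0093 0.1267 0.0333 -1;0 0 0.0511 -0.0093 0.1267 0.0333 -1"

```text
time: 30.68
eef_pos: [0.4466, -0.242, 0.1279]
tcp_rot: [1.0, 0.013, 0.0, -0.0]
contact_force: [-0.1, 0.3, -2.2]
opening: 0.498
finger_force: 41.4
```

```bash
python3 - <<'E'
from h import *
go(.4445,-.247,.068,46.0-44.7)
E
```

```text
t30.68 at [ 0.4466 -0.242   0.1279] yaw 1.5 q6 0.85 -> turn [-0.   -0.02  0.22] shift [-2.3  4.9 59.9] dist 60.0
```

To row units: 60 mm is 0.08, -2.3 mm is -0.0031, 0.2 degrees is 0.0022.

Call:
send_rows:
  rows: "0 0 0.0022 -0.0031 0.0067 0.02 -1;0 0 0.0022 -0.0031 0.0067 0.0427 -1;0 0 0.0022 -0.0031 0.0067 0.0613 -1;0 0 0.0022 -0.0031 0.0067 0.0733 -1;0 0 0.0022 -0.0031 0.0067 0.0787 -1;0 0 0.0022 -0.0031 0.0067 0.08 -1;0 0 0.0022 -0.0031 0.0067 0.08 -1"

```text
time: 31.55
eef_pos: [0.4445, -0.2483, 0.0681]
tcp_rot: [1.0, 0.011, 0.0, 0.0]
contact_force: [-0.5, 0.1, -3.1]
opening: 0.495
finger_force: 41.4
```

```bash
python3 - <<'E'
from h import *
go(.4445,-.247,.063,46.0-44.7)
E
```

```text
t31.55 at [ 0.4445 -0.2483  0.0681] yaw 1.2 q6 0.84 -> turn [ 0.04 -0.04 -0.06] shift [-0.  -1.3  5.1] dist 5.0
```

To row units: 5.2 mm is 0.0069, -1.2 mm is -0.0016.

Call:
send_rows:
  rows: "0 0 0 0 -0.0013 0.0013 -1;0 0 0 0 -0.0016 0.0027 -1;0 0 0 0 -0.0016 0.004 -1;0 0 0 0 -0.0016 0.0053 -1;0 0 0 0 -0.0016 0.0063 -1;0 0 0 0 -0.0016 0.0069 -1"

```text
time: 32.3
eef_pos: [0.4442, -0.2468, 0.0634]
tcp_rot: [1.0, 0.011, -0.0, -0.0]
contact_force: [-4.0, 3.1, 7.6]
opening: 0.498
finger_force: 42.3
```

To row units: -155 mm is -0.2067, -115 mm is -0.1533.

Call:
send_rows:
  rows: "0 0 0 0 0 0 0.3;0 0 0 0 0 0 1;0 0 0 0 0 0 1;0 0 0 0 0 0 1;0 0 0 0 0 -0.04 1;0 0 0 0 0 -0.0933 1;0 0 0 -0.04 0 -0.1533 1;0 0 0 -0.0867 0 -0.2067 1"

```text
time: 33.3
eef_pos: [0.3788, -0.2483, 0.2191]
tcp_rot: [1.0, 0.011, 0.0, 0.0]
contact_force: [-0.3, -0.7, 0.7]
opening: 0.995
finger_force: 0.0
```

Call:
send_rows:
  rows: "0 0 0 0 0 0 1;0 0 0 0 0 0 1"

```text
time: 33.55
eef_pos: [0.3791, -0.248, 0.2168]
tcp_rot: [1.0, 0.011, -0.0, -0.0]
contact_force: [-0.2, 0.5, -0.5]
opening: 0.998
finger_force: 0.0
```

```bash
python3 - <<'E'
from h import *
for i in range(2):
    p=ctrl.read_camera("wrist"); q,ov=cov(p,"rect",[.4445,-.247])
a=np.radians(1.2); go(.448-.071*np.cos(a),.265-.071*np.sin(a),.22)
E
```

```text
cover rect x 0.4442 y -0.2471 yaw 164.4 scale 0.964 resid 114 of 10501 px
cover rect x 0.4442 y -0.2472 yaw 164.5 scale 0.966 resid 119 of 10578 px
t33.65 at [ 0.379  -0.2475  0.2156] yaw 1.3 q6 0.75 -> turn [-0.15  0.12 -0.  ] shift [   9.3 -511.    -3.1] dist 511.0
```

The rect cover is placed within 0.3 mm and 0.2°. Now the bare round housing, going by an arc to stay in reach.

To row units: -405 mm is -0.54, -355 mm is -0.4733.

Call:
send_rows:
  rows: "0 0 0 0.0533 -0.0533 -0.004 1;0 0 0 0.1067 -0.1133 -0.004 1;0 0 0 0.1467 -0.18 -0.004 1;0 0 0 0.1667 -0.2533 -0.004 1;0 0 0 0.1707 -0.3267 -0.004 1;0 0 0 0.1573 -0.4 -0.004 1;0 0 0 0.1267 -0.4733 -0.004 1;0 0 0 0.0867 -0.54 -0.004 1"

```text
time: 34.65
eef_pos: [0.4341, 0.1602, 0.2184]
tcp_rot: [1.0, 0.011, -0.002, 0.0]
contact_force: [0.0, -0.0, -0.1]
opening: 1.0
finger_force: 0.0
```

```bash
python3 - <<'E'
from h import *
a=np.radians(1.2); go(.446-.071*np.cos(a),.27-.071*np.sin(a),.22)
E
```

```text
t34.65 at [0.4341 0.1602 0.2184] yaw 1.3 q6 1.68 -> turn [0.   0.21 0.  ] shift [ -56.7 -109.6   -1.4] dist 123.0
```

Call:
send_rows:
  rows: "0 0 0 -0.0333 -0.0733 0 1;0 0 0 -0.0667 -0.1333 0 1;0 0 0 -0.0693 -0.1387 0 1;0 0 0 -0.0693 -0.1387 0 1;0 0 0 -0.0693 -0.1387 0 1"

```text
time: 35.28
eef_pos: [0.3817, 0.2601, 0.2198]
tcp_rot: [1.0, 0.01, -0.001, 0.0]
contact_force: [-0.3, -0.1, -0.1]
opening: 1.0
finger_force: 0.0
```

```bash
python3 - <<'E'
from h import *
for i in range(2):
    p=ctrl.read_camera("wrist"); q,ov=hou(p,"round",[.446,.268])
a=np.radians(1.2); go(.638-.071*np.cos(a),-.23-.071*np.sin(a),.22)
E
```

```text
housing round x 0.4408 y 0.2732 yaw 358.2 scale 0.978 resid 44 of 9612 px
housing round x 0.4409 y 0.2731 yaw 358.7 scale 0.978 resid 49 of 9596 px
t35.38 at [0.3818 0.26   0.2201] yaw 1.1 q6 1.93 -> turn [0.02 0.03 0.  ] shift [1.756e+02 4.950e+02 2.000e-01] dist 525.0
```

To row units: 440 mm is 0.5867, 388 mm is 0.5173.

Call:
send_rows:
  rows: "0 0 0 0.0253 0.0707 0 1;0 0 0 0.052 0.1467 0 1;0 0 0 0.0773 0.22 0 1;0 0 0 0.104 0.2933 0 1;0 0 0 0.1307 0.368 0 1;0 0 0 0.1573 0.4427 0 1;0 0 0 0.184 0.5173 0 1;0 0 0 0.208 0.5867 0 1"

```text
time: 36.38
eef_pos: [0.5468, -0.179, 0.2204]
tcp_rot: [1.0, 0.009, 0.0, 0.0]
contact_force: [-0.1, 1.0, 0.1]
opening: 1.0
finger_force: 0.0
```

To row units: 55 mm is 0.0733, 42 mm is 0.056.

Call:
send_rows:
  rows: "0 0 0 0.02 0.056 0 1;0 0 0 0.0267 0.0733 0 1;0 0 0 0.0267 0.0733 0 1;0 0 0 0.0267 0.0733 0 1"

```text
time: 36.88
eef_pos: [0.5674, -0.2291, 0.2203]
tcp_rot: [1.0, 0.011, -0.0, -0.0]
contact_force: [-1.4, -0.4, -0.1]
opening: 0.999
finger_force: 0.0
```

```bash
python3 - <<'E'
from h import *
for i in range(2):
    p=ctrl.read_camera("wrist"); q,ov=cov(p,"round",[.638,-.23])
go(*q[:2],.0625)
E
```

```text
cover round x 0.6385 y -0.2327 yaw 6.3 scale 0.972 resid 83 of 10397 px
cover round x 0.6384 y -0.2327 yaw 3.7 scale 0.975 resid 79 of 10377 px
t36.98 at [ 0.5676 -0.2288  0.2206] yaw 1.3 q6 1.00 -> turn [-0.01 -0.    0.  ] shift [ 70.6   5.6 158.1] dist 173.0
```

To row units: 158 mm is 0.2107, 70.6 mm is 0.0941.

Call:
send_rows:
  rows: "0 0 0 0.0533 0.004 0.04 1;0 0 0 0.0933 0.0075 0.0933 1;0 0 0 0.0941 0.0075 0.14 1;0 0 0 0.0941 0.0075 0.1733 1;0 0 0 0.0941 0.0075 0.1947 1;0 0 0 0.0941 0.0075 0.2053 1;0 0 0 0.0941 0.0075 0.2107 1;0 0 0 0.0941 0.0075 0.2107 1"

```text
time: 37.98
eef_pos: [0.639, -0.2344, 0.0633]
tcp_rot: [1.0, 0.011, 0.001, 0.0]
contact_force: [-0.1, -0.0, -0.1]
opening: 1.002
finger_force: 0.0
```

Call:
send_rows:
  rows: "0 0 0 0 0 0 -1;0 0 0 0 0 0 -1;0 0 0 0 0 0 -1;0 0 0 0 0 0 -1;0 0 0 0 0 0 -1;0 0 0 0 0 0 -1"
  grip_force: 40

```text
time: 38.72
eef_pos: [0.6391, -0.2343, 0.0634]
tcp_rot: [1.0, 0.011, 0.001, 0.0]
contact_force: [-0.8, 2.2, 5.9]
opening: 0.501
finger_force: 41.8
```

To row units: -90 mm is -0.12, -70 mm is -0.0933.

Call:
send_rows:
  rows: "0 0 0 0 0 -0.0067 -1;0 0 0 0 0 -0.02 -1;0 0 0 0 0 -0.0533 -1;0 0 0 0 0 -0.0933 -1;0 0 0 0 0 -0.12 -1;0 0 0 0 0 -0.12 -1"

```text
time: 39.48
eef_pos: [0.6396, -0.2349, 0.1547]
tcp_rot: [1.0, 0.011, 0.002, 0.001]
contact_force: [0.5, 0.4, -3.1]
opening: 0.501
finger_force: 41.4
```

```bash
python3 - <<'E'
from h import *
go(.4408,.2731,.15)
E
```

```text
t39.48 at [ 0.6396 -0.2349  0.1547] yaw 1.2 q6 1.05 -> turn [ 0.13 -0.21 -0.  ] shift [-187.8 -512.2    2.9] dist 546.0
```

To row units: -410 mm is -0.5467, -360 mm is -0.48.

Call:
send_rows:
  rows: "0 0 0 -0.0187 -0.0507 0 -1;0 0 0 -0.044 -0.12 0 -1;0 0 0 -0.0707 -0.192 0 -1;0 0 0 -0.0973 -0.264 0 -1;0 0 0 -0.124 -0.336 0 -1;0 0 0 -0.1507 -0.408 0 -1;0 0 0 -0.176 -0.48 0 -1;0 0 0 -0.2 -0.5467 0 -1"

```text
time: 40.48
eef_pos: [0.4777, 0.1739, 0.1509]
tcp_rot: [1.0, 0.011, -0.001, 0.0]
contact_force: [1.1, 0.1, -3.4]
opening: 0.501
finger_force: 41.5
```

```bash
python3 - <<'E'
from h import *
go(.4408,.2731,.13)
E
```

```text
t40.48 at [0.4777 0.1739 0.1509] yaw 1.2 q6 1.70 -> turn [0.01 0.13 0.  ] shift [ -34.7 -100.    20.9] dist 108.0
```

To row units: -95 mm is -0.1267, -93 mm is -0.124.

Call:
send_rows:
  rows: "0 0 0 -0.02 -0.0533 0.0133 -1;0 0 0 -0.036 -0.1 0.0267 -1;0 0 0 -0.0413 -0.124 0.032 -1;0 0 0 -0.0427 -0.1267 0.032 -1;0 0 0 -0.0427 -0.1267 0.032 -1;0 0 0 -0.0427 -0.1267 0.032 -1"

```text
time: 41.22
eef_pos: [0.4465, 0.2658, 0.1288]
tcp_rot: [1.0, 0.01, 0.0, 0.0]
contact_force: [0.3, 0.6, -3.9]
opening: 0.497
finger_force: 41.7
```

```bash
python3 - <<'E'
from h import *
go(.4408,.2731,.068)
E
```

```text
t41.23 at [0.4465 0.2658 0.1288] yaw 1.2 q6 1.89 -> turn [ 0.01 -0.05 -0.  ] shift [-5.6 -7.4 60.8] dist 61.0
```

To row units: 60 mm is 0.08, -7.4 mm is -0.0099.

Call:
send_rows:
  rows: "0 0 0 -0.0067 -0.008 0.02 -1;0 0 0 -0.0075 -0.0099 0.0427 -1;0 0 0 -0.0075 -0.0099 0.0613 -1;0 0 0 -0.0075 -0.0099 0.0733 -1;0 0 0 -0.0075 -0.0099 0.0787 -1;0 0 0 -0.0075 -0.0099 0.08 -1;0 0 0 -0.0075 -0.0099 0.08 -1"

```text
time: 42.1
eef_pos: [0.4404, 0.2742, 0.0689]
tcp_rot: [1.0, 0.011, 0.0, -0.0]
contact_force: [0.7, -0.3, -3.4]
opening: 0.499
finger_force: 41.7
```

```bash
python3 - <<'E'
from h import *
go(.4408,.2731,.063)
E
```

```text
t42.10 at [0.4404 0.2742 0.0689] yaw 1.2 q6 1.91 -> turn [-0.02 -0.06  0.  ] shift [0.4 1.1 5.9] dist 6.0
```

To row units: 6 mm is 0.008, 5 mm is 0.0067.

Call:
send_rows:
  rows: "0 0 0 0.0005 0.0013 0.0013 -1;0 0 0 0.0005 0.0013 0.0027 -1;0 0 0 0.0005 0.0013 0.004 -1;0 0 0 0.0005 0.0013 0.0053 -1;0 0 0 0.0005 0.0013 0.0067 -1;0 0 0 0.0005 0.0013 0.008 -1"

```text
time: 42.85
eef_pos: [0.4403, 0.273, 0.0633]
tcp_rot: [1.0, 0.011, -0.0, 0.0]
contact_force: [-4.7, -2.5, 7.3]
opening: 0.499
finger_force: 42.7
```

To row units: -155 mm is -0.2067, -115 mm is -0.1533.

Call:
send_rows:
  rows: "0 0 0 0 0 0 0.3;0 0 0 0 0 0 1;0 0 0 0 0 0 1;0 0 0 0 0 0 1;0 0 0 0 0 -0.04 1;0 0 0 0 0 -0.0933 1;0 0 0 -0.04 0 -0.1533 1;0 0 0 -0.08 0 -0.2067 1"

```text
time: 43.85
eef_pos: [0.3799, 0.2716, 0.2191]
tcp_rot: [1.0, 0.011, 0.0, -0.0]
contact_force: [-0.4, 0.5, 0.5]
opening: 1.001
finger_force: 0.0
```

Call:
send_rows:
  rows: "0 0 0 0 0 0 1;0 0 0 0 0 0 1"

```text
time: 44.1
eef_pos: [0.3802, 0.2715, 0.2167]
tcp_rot: [1.0, 0.011, -0.0, 0.0]
contact_force: [0.1, -0.1, -0.4]
opening: 0.999
finger_force: 0.0
```

```bash
python3 - <<'E'
from h import *
for i in range(2):
    p=ctrl.read_camera("wrist"); q,ov=cov(p,"round",[.4408,.2731])
a=np.radians(1.2); go(.639-.071*np.cos(a),-.234-.071*np.sin(a),.22)
E
```

```text
cover round x 0.4401 y 0.2728 yaw 8.4 scale 0.975 resid 59 of 10387 px
cover round x 0.4401 y 0.2728 yaw 5.0 scale 0.975 resid 59 of 10452 px
t44.20 at [0.38   0.2712 0.2155] yaw 1.2 q6 1.95 -> turn [0.07 0.17 0.  ] shift [177.2 510.6  -4.3] dist 541.0
```

The round cover is within 0.8 mm. Next, the bare oval housing.

To row units: 440 mm is 0.5867, 388 mm is 0.5173.

Call:
send_rows:
  rows: "0 0 0 0.0253 0.0707 -0.004 1;0 0 0 0.0507 0.1467 -0.004 1;0 0 0 0.076 0.22 -0.004 1;0 0 0 0.1027 0.2933 -0.004 1;0 0 0 0.128 0.368 -0.004 1;0 0 0 0.1533 0.4427 -0.004 1;0 0 0 0.18 0.5173 -0.004 1;0 0 0 0.204 0.5867 -0.004 1"

```text
time: 45.2
eef_pos: [0.5428, -0.1673, 0.218]
tcp_rot: [1.0, 0.01, -0.002, -0.001]
contact_force: [0.8, 0.3, 0.7]
opening: 1.0
finger_force: 0.0
```

To row units: 70 mm is 0.0933, 46 mm is 0.0613.

Call:
send_rows:
  rows: "0 0 0 0.0213 0.0613 0 1;0 0 0 0.032 0.0933 0 1;0 0 0 0.032 0.0933 0 1;0 0 0 0.032 0.0933 0 1"

```text
time: 45.7
eef_pos: [0.5677, -0.2337, 0.2187]
tcp_rot: [1.0, 0.011, -0.001, -0.001]
contact_force: [-0.1, 0.5, -0.3]
opening: 0.998
finger_force: 0.0
```

```bash
python3 - <<'E'
from h import *
for i in range(2):
    p=ctrl.read_camera("wrist"); q,ov=hou(p,"oval",[.639,-.234])
try: cov(p,"oval",[.4357,.0086],.004)
except Exception as e: print(e)
cv2.imwrite("pics/ov9.png",ov[:,:,::-1])
go(.4357,.0086,.15,24.3)
E
```

```text
housing oval x 0.6377 y -0.2305 yaw 8.4 scale 0.987 resid 50 of 7476 px
housing oval x 0.6377 y -0.2304 yaw 8.5 scale 0.986 resid 54 of 7447 px
cover oval x 0.4388 y 0.0036 yaw 132.3 scale 1.499 resid 2415 of 9799 px
t45.80 at [ 0.568  -0.2332  0.2197] yaw 1.3 q6 0.99 -> turn [ -0.07   0.05 -23.  ] shift [-126.7 -244.7   70.1] dist 284.0
```

View pics/ov9.png

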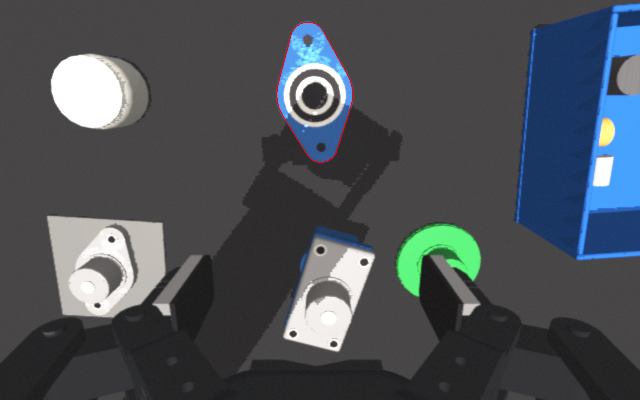

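The overlay fits the oval flange at (315,93). The parked oval's bolt holes are at (112,240) and (97,305), so I'll use them to verify its pose.

```bash
python3 - <<'E'
from h import *
p=ctrl.read_camera("wrist"); g=cv2.cvtColor(p["color"],cv2.COLOR_RGB2GRAY); P=[]
for u,v in [(112,240),(97,305)]:
    w=(g[v-7:v+8,u-7:u+8]<90).astype(np.uint8); m=cv2.moments(w,True); uv=(u-7+m["m10"]/m["m00"],v-7+m["m01"]/m["m00"]); P.append(plane(p,uv,.014)); print(uv,m["m00"],P[-1])
d=P[0]-P[1]; print("c",(P[0]+P[1])/2,"yaw",np.degrees(np.arctan2(d[1],d[0]))%180,np.linalg.norm(d[:2]))
E
```

```text
(111.33333333333333, 239.125) 24.0 [ 0.47912691 -0.00735004  0.014     ]
(97.07142857142857, 305.14285714285717) 14.0 [0.39415388 0.02151272 0.014     ]
c [0.4366404  0.00708134 0.014     ] yaw 161.23893372869654 0.08974115424599503
```

To row units: -244 mm is -0.3253, -230 mm is -0.3067, -23 degrees is -0.2556.

Call:
send_rows:
  rows: "0 0 -0.0444 -0.0333 -0.064 0 1;0 0 -0.0889 -0.0667 -0.1293 0.0133 1;0 0 -0.1333 -0.1 -0.1933 0.0267 1;0 0 -0.1778 -0.1333 -0.2573 0.0467 1;0 0 -0.2222 -0.16 -0.3067 0.0667 1;0 0 -0.2556 -0.168 -0.3253 0.0867 1;0 0 -0.2556 -0.168 -0.3253 0.0933 1;0 0 -0.2556 -0.168 -0.3253 0.0933 1"

```text
time: 46.85
eef_pos: [0.4377, 0.0061, 0.1505]
tcp_rot: [0.978, 0.209, 0.0, 0.0]
contact_force: [0.8, 0.3, -0.2]
opening: 1.004
finger_force: 0.0
```

```bash
python3 - <<'E'
from h import *
go(.4357,.0086,.0065,24.3)
E
```

```text
t46.85 at [0.4377 0.0061 0.1505] yaw 24.2 q6 0.93 -> turn [ 0.03 -0.   -0.12] shift [ -0.9  -3.1 144. ] dist 144.0
```

Hole centre and yaw (161.2) agree with the parked pose. Descending and gripping.

To row units: 143 mm is 0.1907, 139 mm is 0.1853, -0.1 degrees is -0.0011.

Call:
send_rows:
  rows: "0 0 -0.0011 -0.0007 -0.0033 0.04 1;0 0 -0.0011 -0.0012 -0.004 0.0867 1;0 0 -0.0011 -0.0012 -0.004 0.1267 1;0 0 -0.0011 -0.0012 -0.004 0.156 1;0 0 -0.0011 -0.0012 -0.004 0.1747 1;0 0 -0.0011 -0.0012 -0.004 0.1853 1;0 0 -0.0011 -0.0012 -0.004 0.1907 1;0 0 -0.0011 -0.0012 -0.004 0.1907 1"

```text
time: 47.85
eef_pos: [0.4355, 0.0091, 0.0078]
tcp_rot: [0.978, 0.211, 0.0, 0.0]
contact_force: [-0.2, -0.2, 1.0]
opening: 0.996
finger_force: 0.0
```

Call:
send_rows:
  rows: "0 0 0 0 0 0 -1;0 0 0 0 0 0 -1;0 0 0 0 0 0 -1;0 0 0 0 0 0 -1;0 0 0 0 0 0 -1;0 0 0 0 0 0 -1"
  grip_force: 40

```text
time: 48.6
eef_pos: [0.4356, 0.0091, 0.0082]
tcp_rot: [0.978, 0.211, 0.0, 0.0]
contact_force: [-1.0, -0.7, 6.1]
opening: 0.501
finger_force: 41.1
```

To row units: -145 mm is -0.1933, -140 mm is -0.1867.

Call:
send_rows:
  rows: "0 0 0 0 0 -0.0067 -1;0 0 0 0 0 -0.02 -1;0 0 0 0 0 -0.0533 -1;0 0 0 0 0 -0.1067 -1;0 0 0 0 0 -0.16 -1;0 0 0 0 0 -0.1867 -1;0 0 0 0 0 -0.1933 -1;0 0 0 0 0 -0.1933 -1"

```text
time: 49.6
eef_pos: [0.4344, 0.0094, 0.1517]
tcp_rot: [0.978, 0.211, -0.0, -0.0]
contact_force: [0.8, 0.1, -3.4]
opening: 0.5
finger_force: 41.5
```

```bash
python3 - <<'E'
from h import *
go(.6377,-.2304,.15,24.3+27)
E
```

```text
t49.60 at [0.4344 0.0094 0.1517] yaw 24.3 q6 0.93 -> turn [ -0.05   0.04 -26.96] shift [ 86.4 302.3   1.5] dist 314.0
```

To row units: 302 mm is 0.4027, 86.4 mm is 0.1152, -27 degrees is -0.3.

Call:
send_rows:
  rows: "0 0 -0.0444 0.016 0.0533 0 -1;0 0 -0.1 0.0347 0.12 0 -1;0 0 -0.1556 0.0533 0.1867 0 -1;0 0 -0.2 0.072 0.2533 0 -1;0 0 -0.2444 0.0907 0.3173 0 -1;0 0 -0.2889 0.1053 0.3693 0.0107 -1;0 0 -0.3 0.1133 0.3973 0.02 -1;0 0 -0.3 0.1152 0.4027 0.0267 -1"

```text
time: 50.6
eef_pos: [0.6374, -0.2308, 0.129]
tcp_rot: [0.902, 0.433, -0.001, -0.002]
contact_force: [-0.1, -0.6, -2.8]
opening: 0.498
finger_force: 41.7
```

Call:
send_rows:
  rows: "0 0 0 0 0 0 -1;0 0 0 0 0 0 -1"

```text
time: 50.85
eef_pos: [0.6376, -0.2293, 0.132]
tcp_rot: [0.901, 0.433, -0.0, -0.001]
contact_force: [-1.0, -0.3, -3.1]
opening: 0.498
finger_force: 41.7
```

```bash
python3 - <<'E'
from h import *
go(.6377,-.2304,.07,24.3+27)
E
```

```text
t50.85 at [ 0.6376 -0.2293  0.132 ] yaw 51.4 q6 0.18 -> turn [-0.07  0.    0.07] shift [-0.8  0.8 62. ] dist 62.0
```

To row units: 61 mm is 0.0813, 59 mm is 0.0787.

Call:
send_rows:
  rows: "0 0 0 -0.0011 0.0011 0.02 -1;0 0 0 -0.0011 0.0011 0.0427 -1;0 0 0 -0.0011 0.0011 0.0613 -1;0 0 0 -0.0011 0.0011 0.0733 -1;0 0 0 -0.0011 0.0011 0.0787 -1;0 0 0 -0.0011 0.0011 0.0813 -1;0 0 0 -0.0011 0.0011 0.0813 -1"

```text
time: 51.72
eef_pos: [0.6387, -0.2316, 0.0719]
tcp_rot: [0.901, 0.433, 0.0, 0.0]
contact_force: [1.0, -0.3, -2.4]
opening: 0.503
finger_force: 41.8
```

```bash
python3 - <<'E'
from h import *
go(.6377,-.2304,.064,24.3+27)
E
```

```text
t51.73 at [ 0.6387 -0.2316  0.0719] yaw 51.3 q6 0.18 -> turn [ 0.05 -0.01  0.04] shift [ 0.4 -1.5  7.9] dist 8.0
```

To row units: 7.5 mm is 0.01, 1.5 mm is 0.002.

Call:
send_rows:
  rows: "0 0 0 0.0005 -0.0016 0.002 -1;0 0 0 0.0005 -0.0016 0.004 -1;0 0 0 0.0005 -0.0016 0.006 -1;0 0 0 0.0005 -0.0016 0.0073 -1;0 0 0 0.0005 -0.0016 0.0087 -1;0 0 0 0.0005 -0.0016 0.01 -1;0 0 0 0.0005 -0.0016 0.01 -1"

```text
time: 52.6
eef_pos: [0.6378, -0.2304, 0.0643]
tcp_rot: [0.901, 0.433, 0.0, 0.0]
contact_force: [-1.1, -0.4, -1.4]
opening: 0.495
finger_force: 41.9
```

Partly unloaded, so one more millimetre.

To row units: 0.8 mm is 0.0011, 0.4 mm is 0.0005.

Call:
send_rows:
  rows: "0 0 0 0 0 0.0005 -1;0 0 0 0 0 0.0011 -1;0 0 0 0 0 0.0011 -1"

```text
time: 52.98
eef_pos: [0.6378, -0.2305, 0.0643]
tcp_rot: [0.901, 0.433, -0.0, 0.0]
contact_force: [-4.3, 2.8, 6.3]
opening: 0.5
finger_force: 42.6
```

To row units: -155 mm is -0.2067, -115 mm is -0.1533.

Call:
send_rows:
  rows: "0 0 0 0 0 0 0.3;0 0 0 0 0 0 1;0 0 0 0 0 0 1;0 0 0 0 0 0 1;0 0 0 0 0 -0.04 1;0 0 0 0 0 -0.0933 1;0 0 0 -0.04 0 -0.1533 1;0 0 0 -0.0867 0 -0.2067 1"

```text
time: 53.98
eef_pos: [0.5971, -0.2813, 0.2199]
tcp_rot: [0.901, 0.434, 0.0, 0.001]
contact_force: [0.1, -0.7, -0.8]
opening: 0.997
finger_force: 0.0
```

Call:
send_rows:
  rows: "0 0 0 0 0 0 1;0 0 0 0 0 0 1"

```text
time: 54.22
eef_pos: [0.5968, -0.2808, 0.2173]
tcp_rot: [0.901, 0.433, -0.0, -0.001]
contact_force: [-0.1, 0.2, -0.2]
opening: 0.999
finger_force: 0.0
```

```bash
python3 - <<'E'
from h import *
for i in range(2):
    p=ctrl.read_camera("wrist"); q,ov=cov(p,"oval",[.6377,-.2304])
p=ctrl.read_camera("scene"); cv2.imwrite("pics/end.png",cv2.resize(p["color"][120:340,130:500,::-1],None,fx=2.1,fy=2.1,interpolation=2))
for r in ctrl.look_for(p,"tin")[:1]: print(world(p,r["position"]))
E
```

```text
cover oval x 0.6381 y -0.2305 yaw 8.3 scale 0.989 resid 103 of 7871 px
cover oval x 0.6380 y -0.2304 yaw 8.2 scale 0.986 resid 114 of 7918 px
[ 0.65579856 -0.03511394  0.0424352 ]
```

View pics/end.png

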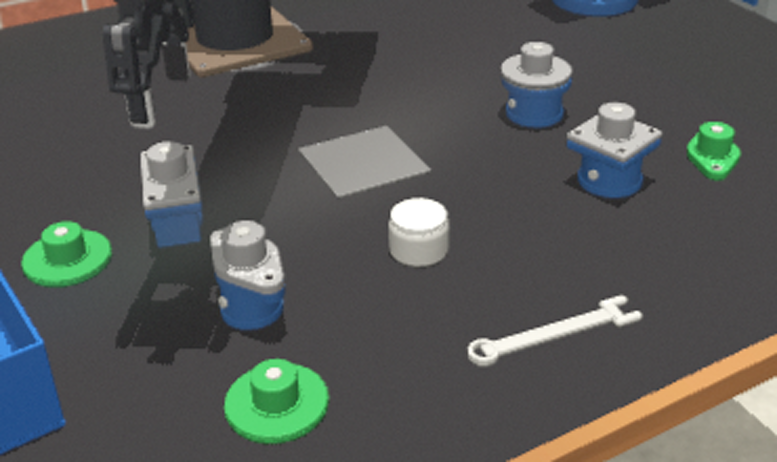

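The final picture shows all four covers flush on matching housings: rect (170,190), oval (247,265), round (536,75) and square (614,140). The mat is empty, the tin hasn't moved, and the green pieces are untouched.

```bash
python3 -c "
from plant import ctrl
print(ctrl.sign_off())"
```

```text
the job is handed in; nothing more can be done
None
```

All four covers lie flat on their matching housings, measured within about 1 mm and 0.5° of the flanges; the tin and green look-alikes were left alone, and the job was handed in at about 54 s.

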